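# Clear the insulators and stow the gate parts in the latch drawer

### The job

The tall insulators are standing in the way of the spares drawer: move them one by one, slowly and without letting any tip over, and stand them all upright in the plank tray. Then press the black latch so that the drawer springs out, lay every axle bolt and gate latch from the plywood board in it, and push the drawer shut until it latches. Leave everything else on the ledge, the toggle switch too, as it is.

Things in the scene. Friction and masses are not known exactly. Their poses are not given: they have to be found in the camera images.
- insulator0: tall top-heavy post insulator, upright in the drawer's way (2 or 3 of them in a row, 90 mm apart): steel foot 40 mm across, 8 thick; stem 14; cream ceramic head from 112 mm up (skirt 52 mm across to 127, then a cylinder 40 mm across from 139 to the top at 185). Origin: centre of the underside; z up. Centre of mass 130 mm up, 0.34 kg. Topples at 9 degrees; hold the cylinder, carry below 0.5 m/s
- insulator1: tall top-heavy post insulator, upright in the drawer's way (2 or 3 of them in a row, 90 mm apart): steel foot 40 mm across, 8 thick; stem 14; cream ceramic head from 112 mm up (skirt 52 mm across to 127, then a cylinder 40 mm across from 139 to the top at 185). Origin: centre of the underside; z up. Centre of mass 130 mm up, 0.34 kg. Topples at 9 degrees; hold the cylinder, carry below 0.5 m/s
- insulator2: tall top-heavy post insulator, upright in the drawer's way (2 or 3 of them in a row, 90 mm apart): steel foot 40 mm across, 8 thick; stem 14; cream ceramic head from 112 mm up (skirt 52 mm across to 127, then a cylinder 40 mm across from 139 to the top at 185). Origin: centre of the underside; z up. Centre of mass 130 mm up, 0.34 kg. Topples at 9 degrees; hold the cylinder, carry below 0.5 m/s
- bolt0: rusted steel axle bolt lying flat: shank 18 mm thick, hexagonal head and equal nut at the ends (28 mm across flats, 14 long each), 100 mm over all, bare shank 72 mm. Origin: on the axis at mid-length, so 14 mm above what it lies on; x along the bolt. Mass about 0.22 kg. It starts on the plywood board; may be absent
- bolt1: rusted steel axle bolt lying flat: shank 18 mm thick, hexagonal head and equal nut at the ends (28 mm across flats, 14 long each), 100 mm over all, bare shank 72 mm. Origin: on the axis at mid-length, so 14 mm above what it lies on; x along the bolt. Mass about 0.22 kg. It starts on the plywood board; may be absent
- gatelatch0: galvanised gate latch lying flat: base plate 100 x 38 x 6 mm with a block 72 x 20 x 20 mm on top of it along the middle (top 26 mm up) and a dark rod 110 mm long through the block. Origin: centre of the underside; x along the length, z up. Mass about 0.2 kg. It starts on the plywood board; may be absent
- gatelatch1: galvanised gate latch lying flat: base plate 100 x 38 x 6 mm with a block 72 x 20 x 20 mm on top of it along the middle (top 26 mm up) and a dark rod 110 mm long through the block. Origin: centre of the underside; x along the length, z up. Mass about 0.2 kg. It starts on the plywood board; may be absent
- tray_in (a point): centre of the inner floor of a shallow plank tray fixed on the ledge to one side of the case (left or right): inside 280 mm along its x by 120 mm along its y, walls 7 mm thick rising 15 mm above this floor; the floor is 7 mm above the ledge. Empty at first
- board: plywood board fixed on the ledge on the other side of the case, 280 (x) x 190 (y) x 6 mm thick, with the loose parts on it. Origin: centre of its underside
- case: galvanised spares case fixed on the ledge, 170 (x) x 250 (y) x 78 mm high. Origin: centre of its underside; its -x side, towards the robot, is the front, filled by the drawer front. The black latch pad stands on its top, near the front and its +y end
- drawer (a joint): drawer of the case, m: 0 fully home, latched shut about 0.003, fully out 0.130. Slides out along the case's -x. A spring (3.5 N shut, 0.7 N out) shoots it out in about a second once the latch is pressed, and it stays out. Pushed back to below 0.003 (up to about 10 N) the latch snaps in and holds it: push steadily on to the stop
- drawer_in (a point): centre of the drawer's inner floor (moves with it; axes as the case's; 12 mm above the ledge): inside 146 mm along x by 208 along y, walls 4 mm thick, 42 high above this floor. Fully out, the inside from 73 mm on the front side of this point to 50 mm behind it is clear of the case. Nothing in it may stick up above the walls when it shuts
- drawer_front (a point): middle of the outer face of the drawer's plain front panel (10 mm thick, 246 mm wide, 66 mm high, no handle; the panel's centre is 39 mm above the ledge); push here along the case's +x to shut it. Moves with the drawer
- latch_top (a point): centre of the top of the black push-latch pad on the case, 46 (x) x 56 (y) mm, 14 mm proud of the case top; pressed straight down it travels 10 mm and lets the drawer go after 7 mm; about 3 N there, 3.5 N at the bottom; springs back
- emitter: blue plastic drip emitter, 70 mm long, lying on the ledge; a bystander. Origin: centre of the underside
- reel: short cream ceramic reel insulator, 54 mm across and 60 mm high, on the ledge; a bystander, not one of the tall ones. Origin: centre of the underside
- tin: plain metal tin, 76 mm across and 90 mm high; a bystander. Origin: centre of the underside
- spanner: steel spanner 170 mm long lying on the ledge; a bystander. Origin: about the middle of its underside
- stone: flat grey stone, 68 mm across and 30 mm high; a bystander. Origin: centre of the underside
- toggle_tip (a point): tip of the small toggle switch on the fixed grey plastic box (84 x 90 x 60 mm); a bystander
Mind the look-alikes: they are no part of the job. What is shaped like the insulator1 but orange or yellow is not meant. Leave any purple or red look-alike of the insulator2 alone.

How it is judged:
By the outcome, as a careful person would: the job done as asked, in the order asked, and still so for the second after the job is handed in, with the robot touching nothing.
Of insulator0, insulator1, insulator2 only 2 to 3 are there at a start; the rules pass over those that are not, and their reading is None.
Of bolt0, bolt1, gatelatch0, gatelatch1 only 2 to 3 are there at a start; the rules pass over those that are not, and their reading is None.
At some moment in a run one of bolt0, bolt1, gatelatch0, gatelatch1 may be knocked a few centimetres aside while the robot is not near it.
It also fails if it takes over 210 s, if anything falls off the work surface, if the arm or the gripper's body presses on something with over 40 N, if the wrist force passes 120 N, or if a joint passes its speed limit or range.

### The arm

A 6-joint arm with a two-finger parallel gripper is mounted at the origin on the work surface. World frame = base frame: x ahead of the robot, y to its left, z up, the work surface at z = 0. Lengths are in m, angles in degrees, forces in N, time in s.
With the tool pointing down it reaches from about 0.3 to 0.75 m from the base axis. Payload 8.5 kg.
Tool frame: the origin (TCP) lies midway between the tips of the shut fingers; the grasp point (between the pads) lies 19 mm behind it; y points along the fingers, x is the direction in which the jaws open and shut, and the axes are right-handed (so a half turn about y gives the same grasp; the last joint's range is limited). The gripper opens to 85 mm and grips with 20 to 120 N. Pads are 22 mm wide; open, the fingers measure 114 mm over their backs; the gripper's body (76 mm by 85 mm) begins 54 mm behind the grasp point. The pads swing forward as they close: fully open they stand 13 mm farther back than shut.
Start: joints at [-78.971, 21.807, 74.336, -0, 83.858, -12.336], TCP at [0.218, -0.505, 0.231] pointing down, gripper open.
Joint ranges: [-178.18, 178.18], [-50.72, 133.34], [12.68, 142.11], [-81.47, 261.47], [9.98, 163.14], [-165.26, 165.26]. Speed limits (degrees/s): [136.94, 136.94, 180, 180, 180, 180].

### API

Orientations are given as a 3x3 rotation matrix whose columns are the frame's x, y, z axes.
In Python, from rig import env gives the robot as it stands.
- The arm moves only by the tool carry_out, never from a script. Its argument "plan" is a list of rows, each a list of 3 entries, a list of its own where there are three numbers: the shift along the tool's x, y, z in m, then the turn, a rotation vector about the tool's x, y, z in degrees, then the finger opening in m, from 0 to 0.0854. In form: [[[dx, dy, dz], [ax, ay, az], jaw], ...]. A call has 1 to 8 rows; each row shifts and turns the commanded pose from where the row before left it, along the tool's axes as they then stand; what a row does not reach is not made up. A row lasts 1/8 s, in which the tool goes at most 62.5 mm and 10.7 degrees, less where a joint would pass 70% of its speed; a pose out of reach is approached as far as the arm can. A call is refused whole if a number of a shift passes 0.0625 or a number of a turn 10.7, either way. A call with a gripper value outside its range is refused whole. The fingers move at their own pace and stop on an object; "force" is the grip in N (left out, the last holds). Time passes only in rows, so rows that do not move let the fingers close. It gives the time, the measured TCP pose, the force and the opening at its end, in the units of the state.
- env.observe(): the state, without advancing time (a new reading comes with each control period).
- env.get_image(name): name is "scene" or "side" or "wrist"; returns a dict with "image" (400x640x3 uint8, red, green, blue), "vfov" (degrees; the focal length in pixels is half the picture's height over the tangent of half this angle, whatever the lens; pixels are square), "cx", "cy" (the principal point, pixels), "rvec" (rotation vector, rad) and "tvec" (3), from world to camera coordinates, as OpenCV has them; the wrist camera has in their place "tool_from_camera" (4x4, takes a point from camera to tool coordinates, whose origin is the TCP and whose axes are the tool frame's). Camera axes: x right, y down, z forward; pixel columns grow to the right and rows downward; lengths in m; the calibration is good to about 2 mm. A picture is of the moment at which its call begins: read the wrist's pose just before it. There is no depth.
- env.close_job(): hands the job in, once; it reports no verdict.
Trained networks look in a picture, given as the dict that the camera call returned (one of the last four; its "shot" number tells which), for a name from the list of things; names that differ only in an ending like _2 or _b are one class to them, and where a whole thing is asked for, a point or a joint stands for the part that bears it (a point fixed in the world has none). Each returns a list of dicts, best first, with "conf" (0 to 1); they miss things now and then, are a little off and sometimes report something else, mostly with a low value. They report only what shows in the picture. A call takes as long as a camera call. They do not tell look-alikes from the thing itself.
- env.outline_of(target, picture): "mask" (400x640 bool, what is visible of it) and "pixel" ([row, column] in pixels, amid what is visible of it).
The state is a dict: "time_s": time; "q": joint angles; "qvel": joint speeds; "joint_efforts": joint torques, N m; "position": TCP position; "tool_rot": TCP orientation; "ft_force": force on the tool from outside, world axes, zero at the start; "wrist_torque": the same for the moment, N m; "grip_width": finger opening in m.
Only numpy, scipy, OpenCV 4.12 (cv2) and the standard library are available. Lean on these libraries where they do the work, as an engineer would, in place of code of your own. Each camera call takes 0.05 s, during which the arm holds its last target.

## Working session

There is one attempt and no reset: what is moved stays moved. The work goes in short steps, Python scripts to look and compute and a tool call to move; the robot and the scene stay as the last step left them, time stands still between calls to the robot, and variables do not carry over. Pictures are saved under pics/ and viewed, and the job is handed in when it is done.

Besides the shell and the picture viewer there is one more tool, called by a JSON object that holds its "name" and its "arguments", one argument or row to a line. carry_out: Moves the arm, as the interface text tells. Its arguments: {"type":"object","properties":{"plan":{"type":"array","items":{"type":"array"}},"force":{"type":"number"}},"required":["plan"]}

```bash
ls; mkdir -p pics; python3 - <<'E'
from rig import env
import cv2
s=env.observe(); print(s)
for n in ["scene","side","wrist"]:
    p=env.get_image(n); cv2.imwrite(f"pics/{n}0.png",p["image"][:,:,::-1])
    print(n,{k:v for k,v in p.items() if k!="image"})
E
```

```text
pics
{'time_s': 0.0, 'q': array([-7.89709644e+01,  2.18397764e+01,  7.43880320e+01, -1.28466123e-03,
        8.38568002e+01, -1.23355435e+01]), 'qvel': array([-0.06958024, -0.04985877, -0.01887543, -0.13646406,  0.01279226,
        0.0018952 ]), 'joint_efforts': array([ 1.12267942e-03, -4.48465025e+01, -2.31277120e+01, -1.25190668e-04,
        4.78859787e-03, -2.10897190e-05]), 'position': array([ 0.21805261, -0.50458837,  0.23070385]), 'tool_rot': array([[ 3.96582447e-01, -3.04383018e-04,  9.17999058e-01],
       [-9.17997967e-01,  1.44515981e-03,  3.96582455e-01],
       [-1.44736831e-03, -9.99998909e-01,  2.93702021e-04]]), 'ft_force': array([-1.08292089,  0.37567153,  0.17926054]), 'wrist_torque': array([0.00526647, 0.02114644, 0.01061761]), 'grip_width': 0.08546761384073377}
scene {'vfov': 47.92887031454308, 'cx': 312.27411626548786, 'cy': 192.59370505121552, 'rvec': array([ 1.89652483,  1.84363484, -0.57648142]), 'tvec': array([-0.00272729, -0.36277195,  1.81419117]), 'shot': 1}
side {'vfov': 45.9505293548523, 'cx': 321.48813761705594, 'cy': 194.13124309187492, 'rvec': array([ 2.11058257, -0.71796328,  0.39682145]), 'tvec': array([-0.38408387,  0.26791697,  1.31459935]), 'shot': 2}
wrist {'vfov': 68.82399870908944, 'cx': 322.22518517922043, 'cy': 199.92766995334952, 'tool_from_camera': array([[ 9.99998864e-01,  1.09457029e-03, -1.03648522e-03,
         1.04796933e-04],
       [ 1.29534965e-03, -2.72273368e-01,  9.62219068e-01,
        -1.42936168e-01],
       [ 7.71009086e-04, -9.62219318e-01, -2.72274476e-01,
         6.89137765e-02],
       [ 0.00000000e+00,  0.00000000e+00,  0.00000000e+00,
         1.00000000e+00]]), 'shot': 3}
```

View pics/scene0.png

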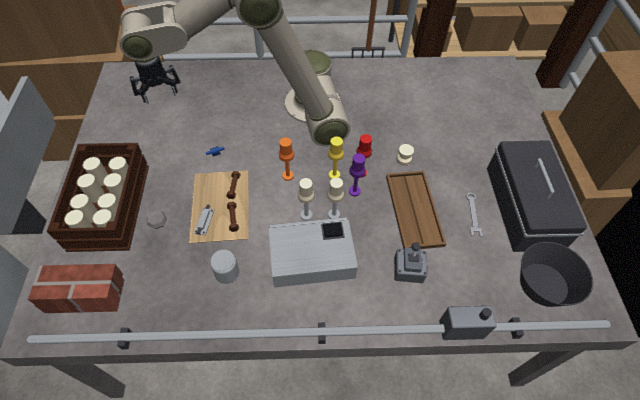

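View pics/side0.png

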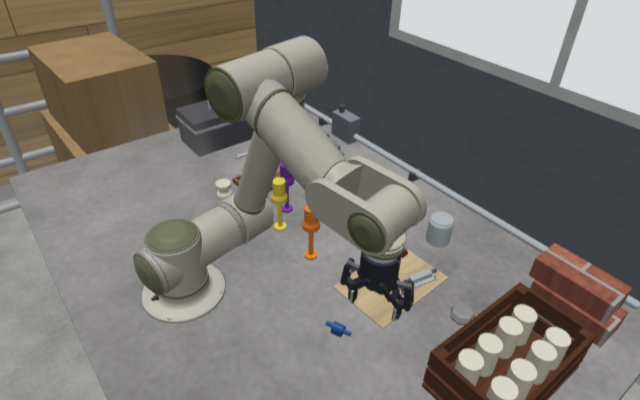

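View pics/wrist0.png

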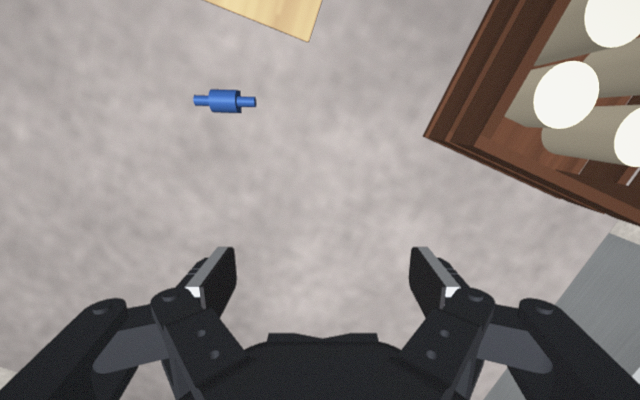

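```bash
cat > h.py <<'E'
from rig import env
import numpy as np, cv2
from scipy.spatial.transform import Rotation as R
np.set_printoptions(precision=4,suppress=True)
def cam(p,s=None):
    """K, R(world->cam), t"""
    f=200/np.tan(np.radians(p["vfov"]/2)); K=np.array([[f,0,p["cx"]],[0,f,p["cy"]],[0,0,1]])
    if "rvec" in p:
        return K,cv2.Rodrigues(p["rvec"])[0],p["tvec"]
    T=np.eye(4);T[:3,:3]=s["tool_rot"];T[:3,3]=s["position"]
    W=np.linalg.inv(T@p["tool_from_camera"]); return K,W[:3,:3],W[:3,3]
def proj(c,X):
    K,Rm,t=c; x=(K@(Rm@np.atleast_2d(X).T+t[:,None])).T; return x[:,:2]/x[:,2:]
def onz(c,uv,z):
    """uv (col,row) -> world point at height z"""
    K,Rm,t=c; o=-Rm.T@t; d=Rm.T@np.linalg.inv(K)@np.array([uv[0],uv[1],1]); return o+d*(z-o[2])/d[2]
def shot(name,fn=None):
    s=env.observe(); p=env.get_image(name)
    if fn: cv2.imwrite(f"pics/{fn}.png",p["image"][:,:,::-1])
    return p,cam(p,s),s
def crop(p,r0,r1,c0,c1,k,fn,marks=()):
    im=p["image"][r0:r1,c0:c1,::-1]; im=cv2.resize(im,None,fx=k,fy=k,interpolation=cv2.INTER_CUBIC)
    for (u,v) in marks: cv2.circle(im,(int((u-c0+.5)*k),int((v-r0+.5)*k)),3,(0,255,0),1)
    cv2.imwrite(f"pics/{fn}.png",im)
E
python3 - <<'E'
from h import *
p,c,s=shot("scene")
crop(p,120,300,180,460,2.8,"crop0")
for n in ["insulator0","bolt0","gatelatch0","board","case","drawer","latch_top","tray_in","reel","tin","stone","emitter","spanner","toggle_tip"]:
    try: L=env.outline_of(n,p)
    except Exception as e: print(n,e); continue
    for d in L[:8]:
        print(n,round(d["conf"],2),np.round(d["pixel"],1),d["mask"].sum(),onz(c,d["pixel"][::-1],0.0)[:2])
E
```

```text
insulator0 0.95 [196.2 305.1] 526 [ 0.4565 -0.0353]
insulator0 0.94 [167.7 357.1] 380 [0.3369 0.1549]
insulator0 0.89 [156.5 288.4] 484 [ 0.278  -0.0931]
insulator0 0.71 [153.4 337.6] 367 [0.2681 0.0886]
insulator0 0.68 [147.  367.4] 261 [0.2402 0.2018]
insulator0 0.62 [194. 334.] 485 [0.45  0.065]
bolt0 0.64 [186.3 229.3] 174 [ 0.4072 -0.2998]
bolt0 0.62 [216. 232.] 226 [ 0.5301 -0.2815]
gatelatch0 0.81 [222.7 203.7] 325 [ 0.5536 -0.3733]
gatelatch0 0.3 [246.9 414.9] 84 [0.6629 0.3124]
board 0.96 [203.9 218.8] 3202 [ 0.4802 -0.33  ]
board 0.26 [214.6 232.4] 195 [ 0.5246 -0.2805]
case 0.69 [251.  315.6] 5179 [ 0.6687 -0.0061]
drawer 0.67 [218.1 471.8] 304 [0.5604 0.5198]
drawer 0.66 [218.9 315.6] 136 [ 0.5491 -0.0021]
latch_top 0.64 [229.9 329.1] 270 [0.5926 0.0408]
latch_top 0.42 [195.9 307. ] 453 [ 0.4554 -0.0287]
tray_in 0.95 [213.8 417.6] 3047 [0.5385 0.3414]
tray_in 0.72 [212.4 470.6] 228 [0.5379 0.521 ]
tray_in 0.17 [249.9 314.6] 5241 [ 0.6647 -0.0091]
reel 0.5 [153.  406.9] 277 [0.2732 0.345 ]
tin 0.97 [265.2 224.7] 774 [ 0.7103 -0.2911]
stone 0.74 [218.1 156.8] 264 [ 0.5314 -0.5315]
stone 0.59 [219.7 308.7] 219 [ 0.5516 -0.0252]
emitter 0.46 [150.7 214.4] 91 [ 0.2428 -0.3674]
spanner 0.64 [218.3 312.1] 122 [ 0.5465 -0.0137]
spanner 0.56 [214.7 473.3] 264 [0.5473 0.5279]
toggle_tip 0.66 [248.2 416.7] 81 [0.6677 0.3174]
toggle_tip 0.56 [217.3 231.5] 145 [ 0.5351 -0.2828]
toggle_tip 0.39 [250.  316.5] 5185 [ 0.6652 -0.0031]
```

View pics/crop0.png

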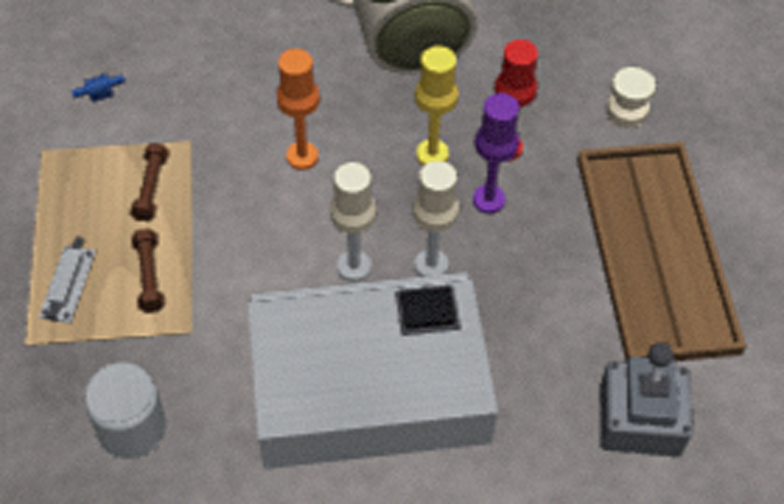

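```bash
cat >> h.py <<'E'
from scipy.optimize import least_squares
def fitrect(c,pix,lx,ly,z,x0):
    """pix 4 corners ordered (-x,-y),(-x,+y),(+x,+y),(+x,-y)"""
    L=np.array([[-lx,-ly],[-lx,ly],[lx,ly],[lx,-ly]])/2
    def f(q):
        a=q[2]; Rm=np.array([[np.cos(a),-np.sin(a)],[np.sin(a),np.cos(a)]])
        X=np.c_[L@Rm.T+q[:2],np.full(4,z)]
        return (proj(c,X)-pix).ravel()
    r=least_squares(f,x0); return r.x,r.fun
E
python3 - <<'E'
from h import *
p,c,s=shot("scene")
g=lambda L:np.array(L)/2.8+[180,120]-.5
for n,L,lx,ly,z,x0 in [("case",[(250,295),(470,275),(494,408),(265,440)],.17,.25,.078,[.63,0,0]),
 ("board",[(40,150),(190,142),(190,332),(27,342)],.28,.19,.006,[.48,-.33,0]),
 ("tray",[(580,152),(685,145),(743,350),(628,357)],.294,.134,.022,[.53,.34,0])]:
    x,r=fitrect(c,g(L),lx,ly,z,x0); print(n,x[:2],np.degrees(x[2]),r)
for n,uv,z in [("insA foot",(354,266),.004),("insB foot",(432,264),.004),("insA top",(352,174),.185),("insB top",(437,174),.185),("purple top",(501,106),.185),("purple foot",(490,199),.004),("yellow top",(438,57),.185),("yellow foot",(433,153),.004),("orange foot",(302,155),.004),("red top",(520,52),.185),
 ("bolt1a",(155,152),.02),("bolt1b",(143,211),.02),("bolt2a",(145,238),.02),("bolt2b",(151,302),.02),("latch pad",(428,309),.092),("gl a",(83,245),.02),("gl b",(57,318),.02)]:
    print(n,onz(c,g(uv),z)[:2])
E
```

```text
case [ 0.6891 -0.0191] 5.807090518954922 [-0.5987  0.7452  0.3104 -0.9412  1.8704  0.5717 -1.5701 -0.6552]
board [ 0.4842 -0.3259] 3.209065590613589 [ 0.1997 -0.0421  0.2012 -0.6983  0.461  -0.1237 -0.8175  0.66  ]
tray [0.5254 0.3284] 3.191792939387464 [ 0.0324 -0.3634  0.0245 -0.3682  0.3535 -0.0445 -0.4023  0.6057]
insA foot [ 0.5335 -0.034 ]
insB foot [0.5332 0.0594]
insA top [ 0.5299 -0.0344]
insB top [0.5324 0.0573]
purple top [0.4399 0.1346]
purple foot [0.4402 0.1366]
yellow top [0.3651 0.0683]
yellow foot [0.3669 0.07  ]
orange foot [ 0.3655 -0.0965]
red top [0.36   0.1637]
bolt1a [ 0.3679 -0.2804]
bolt1b [ 0.4577 -0.2887]
bolt2a [ 0.4971 -0.2834]
bolt2b [ 0.5861 -0.2699]
latch pad [0.646 0.045]
gl a [ 0.5051 -0.3565]
gl b [ 0.6044 -0.3762]
```

{"name": "carry_out", "arguments": {
  "plan": [
    [[0, -0.02, 0], [0, -9.5, 0], 0.085],
    [[0, -0.02, 0], [0, -9.5, 0], 0.085],
    [[0, -0.02, 0], [0, -9.5, 0], 0.085],
    [[0, -0.02, 0], [0, -9.5, 0], 0.085],
    [[0, -0.02, 0], [0, -9.5, 0], 0.085],
    [[0, -0.02, 0], [0, -9.5, 0], 0.085],
    [[0, -0.02, 0], [0, -9.6, 0], 0.085]
  ],
  "force": 60
}}

```text
time_s: 1.82
position: [0.2181, -0.5048, 0.372]
tool_rot: [[1.0, 0.0, -0.005], [0.005, 0.0, 1.0], [0.0, -1.0, 0.0]]
ft_force: [-0.2, -0.5, 0.7]
grip_width: 0.0849
```

{"name": "carry_out", "arguments": {
  "plan": [
    [[0.03, 0, 0.06], [0, 0, 0], 0.085],
    [[0.03, 0, 0.06], [0, 0, 0], 0.085],
    [[0.03, 0, 0.06], [0, 0, 0], 0.085],
    [[0.03, 0, 0.06], [0, 0, 0], 0.085],
    [[0.03, 0, 0.06], [0, 0, 0], 0.085],
    [[0.03, 0, 0.06], [0, 0, 0], 0.085],
    [[0.03, 0, 0.06], [0, 0, 0], 0.085]
  ]
}}

```text
time_s: 2.7
position: [0.4145, -0.1117, 0.3716]
tool_rot: [[1.0, 0.001, 0.001], [-0.001, -0.0, 1.0], [0.001, -1.0, -0.0]]
ft_force: [0.5, -1.4, 0.1]
grip_width: 0.0853
```

{"name": "carry_out", "arguments": {
  "plan": [
    [[0.03, -0.02, 0.01], [0, 0, 0], 0.085],
    [[0.03, -0.02, 0.01], [0, 0, 0], 0.085],
    [[0, 0, 0], [0, 0, 0], 0.085]
  ]
}}

```text
time_s: 3.08
position: [0.4754, -0.0932, 0.4117]
tool_rot: [[1.0, 0.001, -0.001], [0.001, -0.0, 1.0], [0.001, -1.0, -0.0]]
ft_force: [-0.2, 0.1, 0.1]
grip_width: 0.0849
```

```bash
python3 - <<'E'
from h import *
p,c,s=shot("wrist","w1"); print(s["position"],s["tool_rot"][:,0])
p2,c2,s2=shot("side","s1")
E
```

```text
[ 0.4754 -0.0932  0.4117] [1.     0.0014 0.0013]
```

View pics/w1.png

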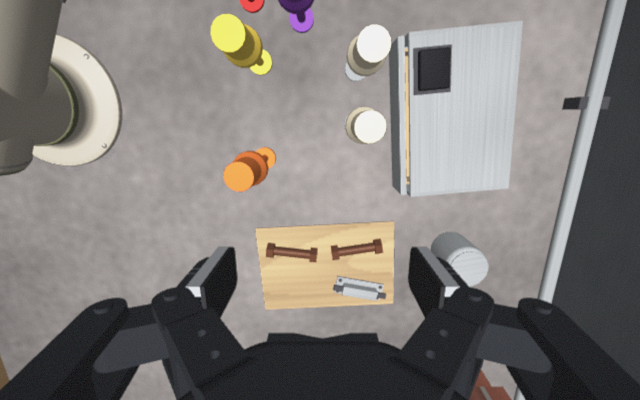

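View pics/s1.png

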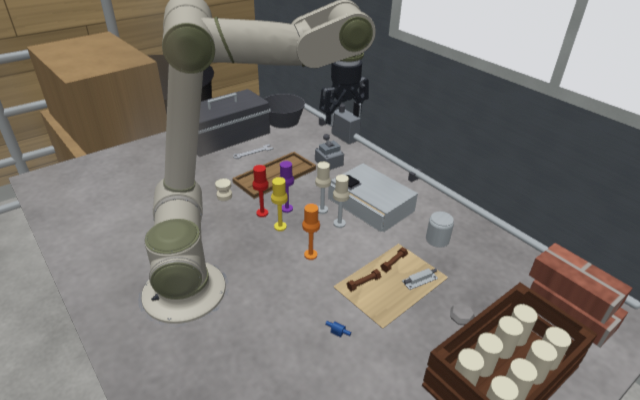

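```bash
python3 - <<'E'
from h import *
p,c,s=shot("wrist")
crop(p,0,210,330,540,2.8,"c1"); crop(p,210,320,240,410,4,"c2")
E
```

```text
(no output)
```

View pics/c1.png

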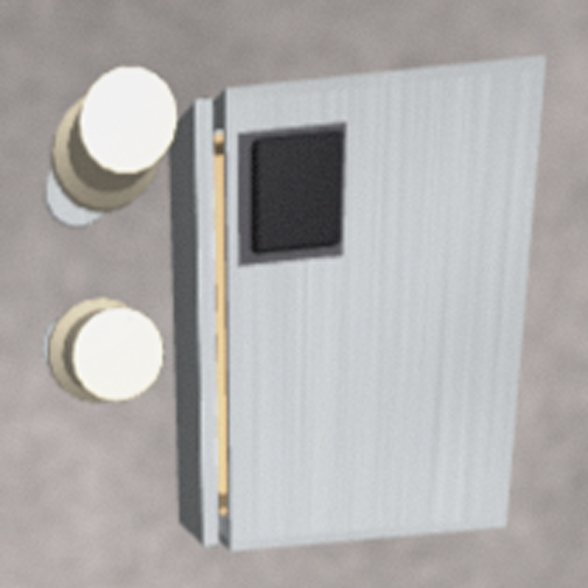

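View pics/c2.png

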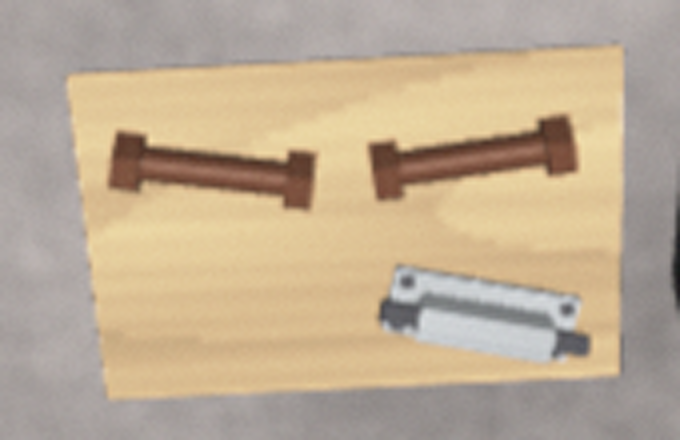

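```bash
python3 - <<'E'
from h import *
p,c,s=shot("wrist")
g=lambda L,k=2.8,o=(330,0):np.array(L)/k+o-.5
for n,uv,z in [("c -x+y",(226,88),.078),("+x+y",(545,55),.078),("+x-y",(505,524),.078),("-x-y",(232,549),.078),
 ("panel +y",(195,100),.072),("panel -y",(205,545),.072),("latch",(298,192),.092),
 ("A top",(117,354),.185),("B top",(128,120),.185)]:
    print(n,onz(c,g(uv),z)[:2])
G=lambda L:np.array(L)/4.+(240,210)-.5
x,r=fitrect(c,G([(108,398),(68,74),(622,46),(620,373)]),.28,.19,.006,[.48,-.33,0]); print("board",x[:2],np.degrees(x[2]),r)
for n,uv,z in [("b0 l",(127,163),.02),("b0 r",(300,180),.02),("b1 l",(387,171),.02),("b1 r",(558,144),.02),("gl l",(385,313),.022),("gl r",(585,345),.022),("gl c",(485,330),.032)]:
    print(n,onz(c,G(uv),z)[:2])
E
```

```text
c -x+y [0.6012 0.0965]
+x+y [0.7641 0.1116]
+x-y [ 0.7867 -0.136 ]
-x-y [ 0.625  -0.1515]
panel +y [0.5869 0.0923]
panel -y [ 0.6103 -0.1505]
latch [0.6388 0.0445]
A top [ 0.5332 -0.0347]
B top [0.5335 0.0576]
board [ 0.485  -0.3247] 3.2124016632660775 [-0.4375  0.3992 -0.7135 -0.0738  0.8473 -0.4671  0.2827  0.4222]
b0 l [ 0.3712 -0.2798]
b0 r [ 0.4575 -0.2892]
b1 l [ 0.5011 -0.2842]
b1 r [ 0.5858 -0.2695]
gl l [ 0.501  -0.3636]
gl r [ 0.6055 -0.3825]
gl c [ 0.5515 -0.367 ]
```

{"name": "carry_out", "arguments": {
  "plan": [
    [[0.0145, 0, 0.038], [0, 0, 0], 0.085],
    [[0.0145, 0, 0.038], [0, 0, 0], 0.085],
    [[0.0145, 0, 0.038], [0, 0, 0], 0.085],
    [[0.0145, 0.0, 0.037], [0, 0, 0], 0.085],
    [[0, 0.05, 0], [0, 0, 0], 0.085],
    [[0, 0.05, 0], [0, 0, 0], 0.085],
    [[0, 0.04, 0], [0, 0, 0], 0.085],
    [[0, 0, 0], [0, 0, 0], 0.085]
  ]
}}

```text
time_s: 4.28
position: [0.5306, 0.0568, 0.2693]
tool_rot: [[1.0, -0.006, 0.002], [-0.002, 0.001, 1.0], [-0.006, -1.0, 0.001]]
ft_force: [0.6, 0.0, -0.2]
grip_width: 0.0851
```

```bash
python3 - <<'E'
from h import *
p,c,s=shot("wrist","w2"); print(s["position"],s["tool_rot"][:,0])
p2,c2,s2=shot("scene");crop(p2,100,280,240,400,3,"s2")
E
```

```text
[0.5306 0.0568 0.2693] [ 1.     -0.0016 -0.0059]
```

View pics/w2.png

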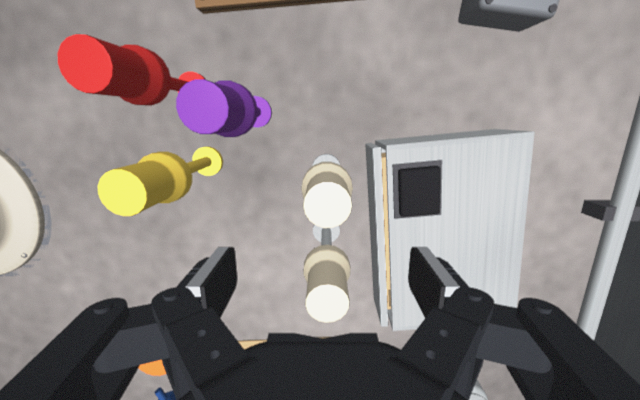

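View pics/s2.png

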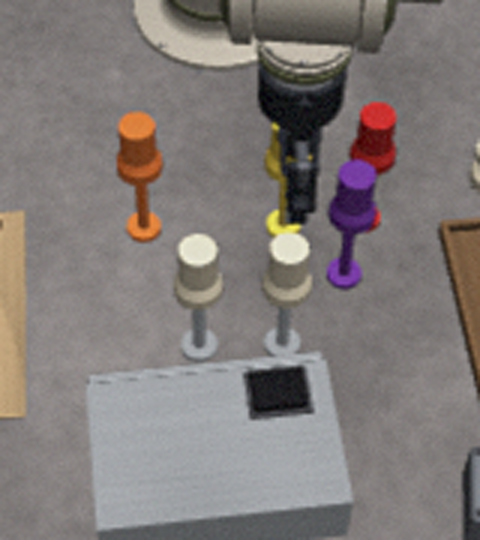

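```bash
python3 - <<'E'
from h import *
p,c,s=shot("wrist"); print(s["position"],s["tool_rot"][:,1])
print(onz(c,(327,203),.185),onz(c,(327,302),.185))
E
```

```text
[0.5324 0.0568 0.2729] [ 0.0019 -0.0003 -1.    ]
[0.5363 0.058  0.185 ] [ 0.5367 -0.0361  0.185 ]
```

{"name": "carry_out", "arguments": {
  "plan": [
    [[0.002, 0.03, 0], [0, 0, 0], 0.085],
    [[0, 0.03, 0], [0, 0, 0], 0.085],
    [[0, 0.03, 0], [0, 0, 0], 0.085],
    [[0, 0.02, 0], [0, 0, 0], 0.085],
    [[0, 0.015, 0], [0, 0, 0], 0.085],
    [[0, 0, 0], [0, 0, 0], 0.085]
  ]
}}

```text
time_s: 5.18
position: [0.5346, 0.0571, 0.1471]
tool_rot: [[1.0, 0.001, 0.001], [-0.001, -0.0, 1.0], [0.001, -1.0, -0.0]]
ft_force: [-0.1, 0.2, -0.7]
grip_width: 0.0848
```

```bash
python3 - <<'E'
from h import *
p,c,s=shot("wrist","w3"); print(s["position"],s["tool_rot"][:,1],s["ft_force"])
p2,c2,s2=shot("scene");crop(p2,100,280,240,400,3,"s3")
E
```

```text
[0.5346 0.0571 0.1471] [ 0.0009 -0.0001 -1.    ] [-0.0874  0.163  -0.6892]
```

View pics/w3.png

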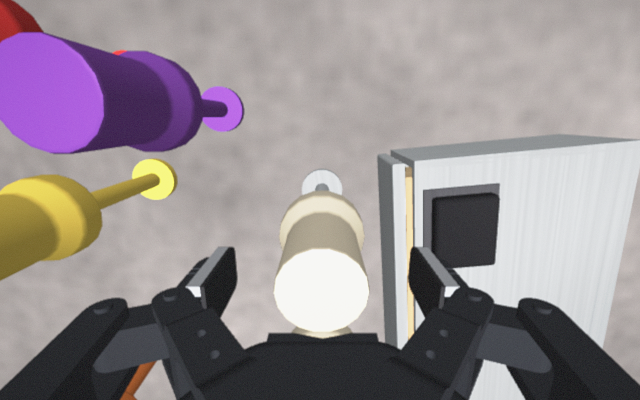

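View pics/s3.png

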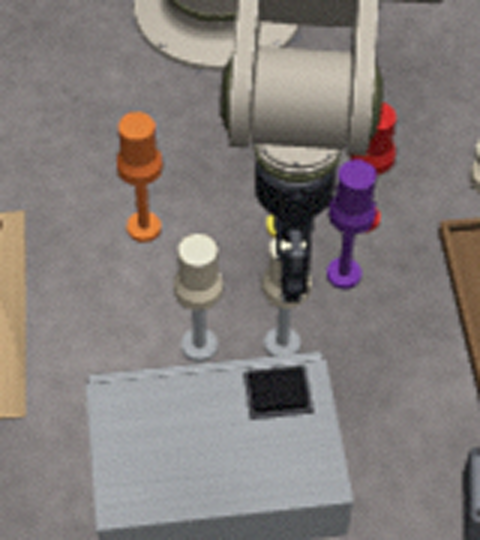

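{"name": "carry_out", "arguments": {
  "plan": [
    [[0, 0, 0], [0, 0, 0], 0.06],
    [[0, 0, 0], [0, 0, 0], 0.05],
    [[0, 0, 0], [0, 0, 0], 0.045],
    [[0, 0, 0], [0, 0, 0], 0.04],
    [[0, 0, 0], [0, 0, 0], 0.032],
    [[0, 0, 0], [0, 0, 0], 0.03],
    [[0, 0, 0], [0, 0, 0], 0.03],
    [[0, 0, 0], [0, 0, 0], 0.03]
  ],
  "force": 40
}}

```text
time_s: 6.28
position: [0.5343, 0.0572, 0.1466]
tool_rot: [[1.0, 0.001, 0.001], [-0.001, -0.0, 1.0], [0.001, -1.0, -0.0]]
ft_force: [-0.4, -0.4, 4.5]
grip_width: 0.0391
```

```bash
python3 - <<'E'
from h import *
p,c,s=shot("wrist","w4"); print(s["position"],s["grip_width"],s["ft_force"])
E
```

```text
[0.5343 0.0572 0.1466] 0.03914750568733498 [-0.4004 -0.4335  4.4524]
```

View pics/w4.png

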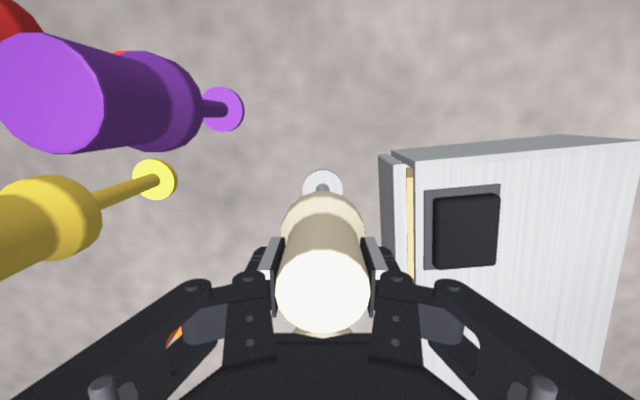

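{"name": "carry_out", "arguments": {
  "plan": [
    [[0, -0.004, 0], [0, 0, 0], 0.03],
    [[0, -0.01, 0], [0, 0, 0], 0.03],
    [[0, -0.012, 0], [0, 0, 0], 0.03],
    [[0, -0.012, 0], [0, 0, 0], 0.03],
    [[0, -0.008, 0], [0, 0, 0], 0.03],
    [[0, -0.004, 0], [0, 0, 0], 0.03],
    [[0, 0, 0], [0, 0, 0], 0.03]
  ]
}}

```text
time_s: 7.2
position: [0.5341, 0.0572, 0.1964]
tool_rot: [[1.0, 0.0, 0.001], [-0.001, 0.0, 1.0], [0.0, -1.0, 0.0]]
ft_force: [0.9, 0.0, -3.1]
grip_width: 0.0388
```

{"name": "carry_out", "arguments": {
  "plan": [
    [[0, 0, 0.01], [0, 0, 0], 0.03],
    [[0, 0, 0.02], [0, 0, 0], 0.03],
    [[0.004, 0, 0.03], [0, 0, 0], 0.03],
    [[0.008, 0, 0.03], [0, 0, 0], 0.03],
    [[0.008, 0, 0.03], [0, 0, 0], 0.03],
    [[0.008, 0, 0.03], [0, 0, 0], 0.03],
    [[0.008, 0, 0.03], [0, 0, 0], 0.03],
    [[0.006, 0, 0.03], [0, 0, 0], 0.03]
  ]
}}

```text
time_s: 8.2
position: [0.5761, 0.2689, 0.1957]
tool_rot: [[1.0, -0.001, 0.0], [-0.0, -0.0, 1.0], [-0.001, -1.0, -0.0]]
ft_force: [0.2, -0.2, -3.0]
grip_width: 0.0392
```

{"name": "carry_out", "arguments": {
  "plan": [
    [[0.005, 0, 0.03], [0, 0, 0], 0.03],
    [[0.003, 0, 0.02], [0, 0, 0], 0.03],
    [[0, 0, 0.01], [0, 0, 0], 0.03],
    [[0, 0, 0.005], [0, 0, 0], 0.03],
    [[0, 0, 0], [0, 0, 0], 0.03],
    [[0, 0, 0], [0, 0, 0], 0.03]
  ]
}}

```text
time_s: 8.95
position: [0.5843, 0.3316, 0.1965]
tool_rot: [[1.0, 0.0, 0.001], [-0.001, -0.0, 1.0], [0.0, -1.0, -0.0]]
ft_force: [-0.4, -0.7, -2.8]
grip_width: 0.0392
```

```bash
python3 - <<'E'
from h import *
p,c,s=shot("wrist","w5"); print(s["position"],s["grip_width"],s["ft_force"])
p2,c2,s2=shot("scene");crop(p2,100,300,300,500,3,"s5")
E
```

```text
[0.5843 0.3316 0.1965] 0.039152311048578366 [-0.4077 -0.7469 -2.8389]
```

View pics/w5.png

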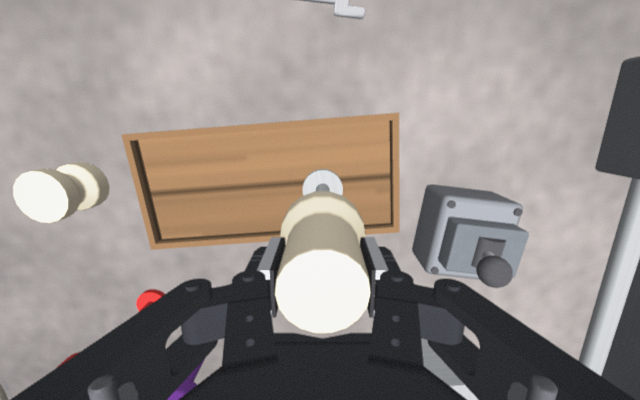

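View pics/s5.png

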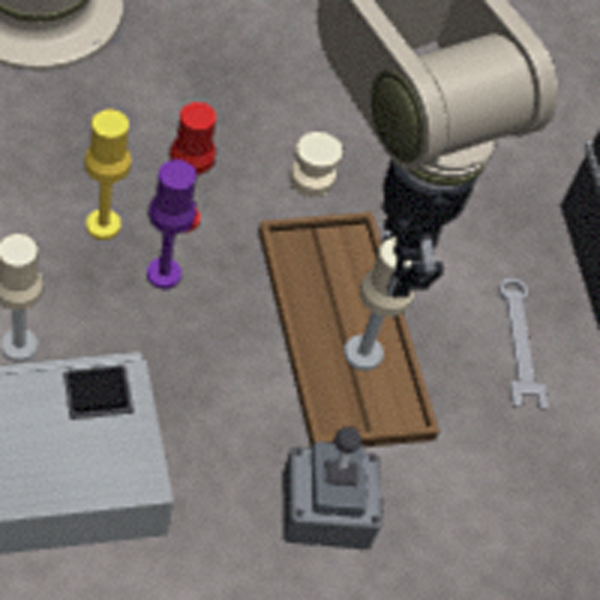

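```bash
python3 - <<'E'
from h import *
p,c,s=shot("wrist"); 
# order (-x,-y),(-x,+y),(+x,+y),(+x,-y)
x,r=fitrect(c,np.array([(151,249),(124,135),(398,114),(399,234)]),.294,.134,.022,[.52,.33,0]); print("tray",x[:2],np.degrees(x[2]),r)
print(onz(c,(323,186),.054))
E
```

```text
tray [0.523  0.3267] 3.988478300599566 [-0.0026  0.8931 -1.9239 -0.3665  1.5668  0.4107  0.3663 -0.3483]
[0.585  0.3346 0.054 ]
```

{"name": "carry_out", "arguments": {
  "plan": [
    [[0, 0.006, 0], [0, 0, 0], 0.03],
    [[0, 0.01, 0], [0, 0, 0], 0.03],
    [[0, 0.01, 0], [0, 0, 0], 0.03],
    [[0, 0.007, 0], [0, 0, 0], 0.03],
    [[0, 0.004, 0], [0, 0, 0], 0.03],
    [[0, 0.002, 0], [0, 0, 0], 0.03],
    [[0, 0.0015, 0], [0, 0, 0], 0.03],
    [[0, 0, 0], [0, 0, 0], 0.03]
  ]
}}

```text
time_s: 10.1
position: [0.5843, 0.3322, 0.1559]
tool_rot: [[1.0, 0.0, 0.001], [-0.001, 0.0, 1.0], [0.0, -1.0, 0.0]]
ft_force: [-0.5, 0.6, -2.7]
grip_width: 0.0393
```

{"name": "carry_out", "arguments": {
  "plan": [
    [[0, 0.001, 0], [0, 0, 0], 0.03],
    [[0, 0.001, 0], [0, 0, 0], 0.03],
    [[0, 0, 0], [0, 0, 0], 0.03],
    [[0, 0, 0], [0, 0, 0], 0.03]
  ]
}}

```text
time_s: 10.6
position: [0.5843, 0.3322, 0.1539]
tool_rot: [[1.0, 0.0, 0.001], [-0.001, 0.0, 1.0], [0.0, -1.0, 0.0]]
ft_force: [-0.7, -1.1, -3.9]
grip_width: 0.0388
```

{"name": "carry_out", "arguments": {
  "plan": [
    [[0, 0.0006, 0], [0, 0, 0], 0.03],
    [[0, 0.0006, 0], [0, 0, 0], 0.03],
    [[0, 0, 0], [0, 0, 0], 0.03]
  ]
}}

```text
time_s: 10.98
position: [0.5844, 0.3323, 0.1536]
tool_rot: [[1.0, 0.001, 0.001], [-0.001, 0.0, 1.0], [0.001, -1.0, 0.0]]
ft_force: [-2.1, -1.0, 6.0]
grip_width: 0.0389
```

{"name": "carry_out", "arguments": {
  "plan": [
    [[0, -0.0005, 0], [0, 0, 0], 0.04],
    [[0, 0, 0], [0, 0, 0], 0.042],
    [[0, 0, 0], [0, 0, 0], 0.046],
    [[0, 0, 0], [0, 0, 0], 0.055],
    [[0, 0, 0], [0, 0, 0], 0.07],
    [[0, 0, 0], [0, 0, 0], 0.085],
    [[0, 0, 0], [0, 0, 0], 0.085]
  ]
}}

```text
time_s: 11.85
position: [0.5843, 0.3322, 0.1531]
tool_rot: [[1.0, -0.0, 0.001], [-0.001, 0.0, 1.0], [-0.0, -1.0, 0.0]]
ft_force: [-0.8, -0.7, 0.2]
grip_width: 0.0853
```

```bash
python3 - <<'E'
from h import *
p,c,s=shot("wrist","w6"); print(s["position"],s["grip_width"],s["ft_force"])
E
```

```text
[0.5843 0.3322 0.1531] 0.08530278775554148 [-0.8105 -0.694   0.1847]
```

View pics/w6.png

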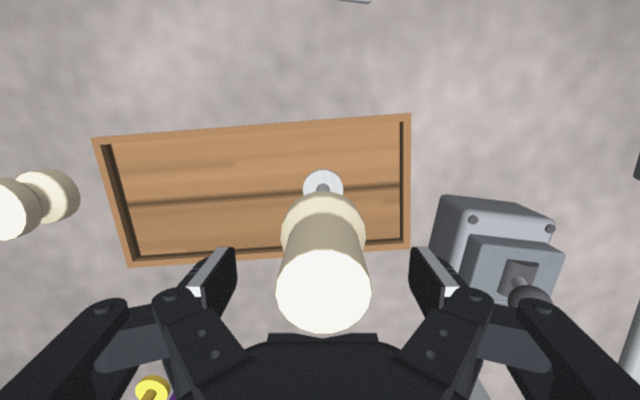

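{"name": "carry_out", "arguments": {
  "plan": [
    [[0, -0.02, 0], [0, 0, 0], 0.085],
    [[0, -0.04, 0], [0, 0, 0], 0.085],
    [[0, -0.04, 0], [0, 0, 0], 0.085],
    [[0, -0.04, -0.02], [0, 0, 0], 0.085],
    [[-0.005, 0, -0.048], [0, 0, 0], 0.085],
    [[-0.01, 0, -0.05], [0, 0, 0], 0.085],
    [[-0.01, 0, -0.05], [0, 0, 0], 0.085],
    [[-0.01, 0, -0.05], [0, 0, 0], 0.085]
  ]
}}

```text
time_s: 12.9
position: [0.5486, 0.1127, 0.2932]
tool_rot: [[1.0, 0.0, 0.0], [-0.0, -0.0, 1.0], [0.0, -1.0, -0.0]]
ft_force: [1.4, 0.9, 0.9]
grip_width: 0.0854
```

{"name": "carry_out", "arguments": {
  "plan": [
    [[-0.01, 0, -0.05], [0, 0, 0], 0.085],
    [[-0.004, 0, -0.05], [0, 0, 0], 0.085],
    [[0, 0, -0.05], [0, 0, 0], 0.085],
    [[0, 0.03, 0], [0, 0, 0], 0.085],
    [[0, 0.01, 0], [0, 0, 0], 0.085],
    [[0, 0, 0], [0, 0, 0], 0.085]
  ]
}}

```text
time_s: 13.65
position: [0.535, -0.0353, 0.2531]
tool_rot: [[1.0, -0.001, -0.0], [0.0, 0.0, 1.0], [-0.001, -1.0, 0.0]]
ft_force: [0.3, 1.2, -0.0]
grip_width: 0.0853
```

```bash
python3 - <<'E'
from h import *
p,c,s=shot("wrist","w7"); print(s["position"],s["grip_width"],s["ft_force"])
E
```

```text
[ 0.535  -0.0353  0.2531] 0.08529266774835068 [ 0.2683  1.1732 -0.0486]
```

View pics/w7.png

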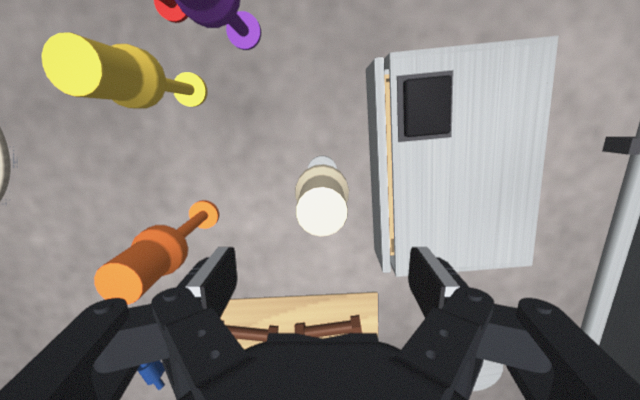

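{"name": "carry_out", "arguments": {
  "plan": [
    [[0, 0.03, 0], [0, 0, 0], 0.085],
    [[0, 0.03, 0], [0, 0, 0], 0.085],
    [[0, 0.025, 0], [0, 0, 0], 0.085],
    [[0, 0.015, 0], [0, 0, 0], 0.085],
    [[0, 0.006, 0], [0, 0, 0], 0.085],
    [[0, 0, 0], [0, 0, 0], 0.085]
  ]
}}

```text
time_s: 14.45
position: [0.5355, -0.0356, 0.1477]
tool_rot: [[1.0, 0.001, 0.0], [-0.0, -0.0, 1.0], [0.001, -1.0, -0.0]]
ft_force: [0.2, 1.0, 0.1]
grip_width: 0.085
```

```bash
python3 - <<'E'
from h import *
p,c,s=shot("wrist","w8"); print(s["position"],s["grip_width"],s["ft_force"])
E
```

```text
[ 0.5355 -0.0356  0.1477] 0.08501241094839623 [0.1853 0.9619 0.1029]
```

View pics/w8.png

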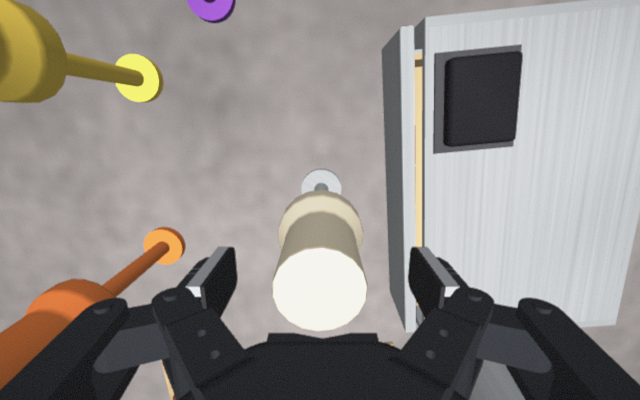

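{"name": "carry_out", "arguments": {
  "plan": [
    [[-0.0008, 0, 0], [0, 0, 0], 0.06],
    [[0, 0, 0], [0, 0, 0], 0.05],
    [[0, 0, 0], [0, 0, 0], 0.045],
    [[0, 0, 0], [0, 0, 0], 0.04],
    [[0, 0, 0], [0, 0, 0], 0.032],
    [[0, 0, 0], [0, 0, 0], 0.03],
    [[0, 0, 0], [0, 0, 0], 0.03],
    [[0, 0, 0], [0, 0, 0], 0.03]
  ],
  "force": 40
}}

```text
time_s: 15.5
position: [0.5344, -0.0358, 0.1474]
tool_rot: [[1.0, 0.001, 0.001], [-0.001, -0.0, 1.0], [0.001, -1.0, -0.0]]
ft_force: [-1.5, -0.2, 4.6]
grip_width: 0.0392
```

{"name": "carry_out", "arguments": {
  "plan": [
    [[0, -0.004, 0], [0, 0, 0], 0.03],
    [[0, -0.01, 0], [0, 0, 0], 0.03],
    [[0, -0.012, 0], [0, 0, 0], 0.03],
    [[0, -0.012, 0], [0, 0, 0], 0.03],
    [[0, -0.008, 0], [0, 0, 0], 0.03],
    [[0, -0.004, 0], [0, 0, 0], 0.03],
    [[0, 0, 0], [0, 0, 0], 0.03]
  ]
}}

```text
time_s: 16.38
position: [0.5343, -0.0358, 0.1972]
tool_rot: [[1.0, 0.0, 0.001], [-0.001, -0.0, 1.0], [0.0, -1.0, -0.0]]
ft_force: [-0.5, 0.0, -3.5]
grip_width: 0.0388
```

{"name": "carry_out", "arguments": {
  "plan": [
    [[0, 0, 0.01], [0, 0, 0], 0.03],
    [[0, 0, 0.02], [0, 0, 0], 0.03],
    [[0, 0, 0.03], [0, 0, 0], 0.03],
    [[0, 0, 0.03], [0, 0, 0], 0.03],
    [[0, 0, 0.03], [0, 0, 0], 0.03],
    [[0, 0, 0.03], [0, 0, 0], 0.03],
    [[0, 0, 0.03], [0, 0, 0], 0.03],
    [[0, 0, 0.03], [0, 0, 0], 0.03]
  ]
}}

```text
time_s: 17.38
position: [0.5337, 0.1766, 0.1969]
tool_rot: [[1.0, -0.001, -0.0], [0.0, 0.0, 1.0], [-0.001, -1.0, 0.0]]
ft_force: [0.3, 0.3, -4.3]
grip_width: 0.0386
```

{"name": "carry_out", "arguments": {
  "plan": [
    [[-0.005, 0, 0.03], [0, 0, 0], 0.03],
    [[-0.014, 0, 0.03], [0, 0, 0], 0.03],
    [[-0.02, 0, 0.03], [0, 0, 0], 0.03],
    [[-0.02, 0, 0.028], [0, 0, 0], 0.03],
    [[-0.014, 0, 0.02], [0, 0, 0], 0.03],
    [[-0.008, 0, 0.01], [0, 0, 0], 0.03],
    [[0, 0, 0], [0, 0, 0], 0.03],
    [[0, 0, 0], [0, 0, 0], 0.03]
  ]
}}

```text
time_s: 18.38
position: [0.4539, 0.3219, 0.1971]
tool_rot: [[1.0, 0.0, 0.001], [-0.001, -0.0, 1.0], [0.0, -1.0, -0.0]]
ft_force: [-0.1, -0.5, -4.9]
grip_width: 0.0387
```

```bash
python3 - <<'E'
from h import *
p,c,s=shot("wrist","w9"); print(s["position"],s["grip_width"],s["ft_force"])
E
```

```text
[0.4539 0.3219 0.1971] 0.038729166901059375 [-0.0823 -0.518  -4.8777]
```

View pics/w9.png

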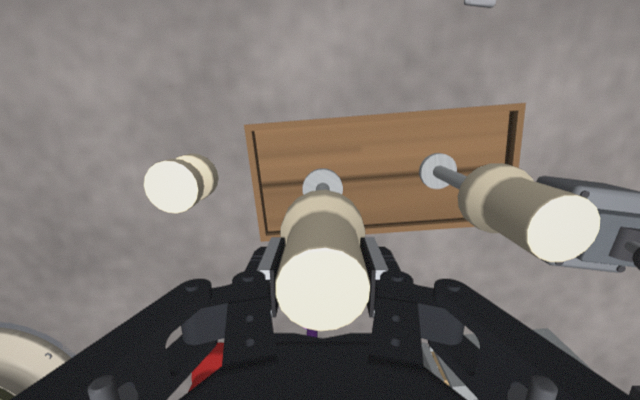

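{"name": "carry_out", "arguments": {
  "plan": [
    [[0, 0.006, 0], [0, 0, 0], 0.03],
    [[0, 0.01, 0], [0, 0, 0], 0.03],
    [[0, 0.01, 0], [0, 0, 0], 0.03],
    [[0, 0.007, 0], [0, 0, 0], 0.03],
    [[0, 0.004, 0], [0, 0, 0], 0.03],
    [[0, 0.002, 0], [0, 0, 0], 0.03],
    [[0, 0.0015, 0], [0, 0, 0], 0.03],
    [[0, 0.001, 0], [0, 0, 0], 0.03]
  ]
}}

```text
time_s: 19.42
position: [0.4536, 0.3223, 0.1557]
tool_rot: [[1.0, 0.0, 0.001], [-0.001, 0.0, 1.0], [0.0, -1.0, 0.0]]
ft_force: [0.4, -0.4, -4.5]
grip_width: 0.0391
```

{"name": "carry_out", "arguments": {
  "plan": [
    [[0, 0.0007, 0], [0, 0, 0], 0.03],
    [[0, 0.0007, 0], [0, 0, 0], 0.03],
    [[0, 0, 0], [0, 0, 0], 0.03]
  ]
}}

```text
time_s: 19.8
position: [0.4536, 0.3224, 0.1544]
tool_rot: [[1.0, 0.0, 0.001], [-0.001, 0.0, 1.0], [0.0, -1.0, 0.0]]
ft_force: [-0.5, -0.3, -3.2]
grip_width: 0.0392
```

{"name": "carry_out", "arguments": {
  "plan": [
    [[0, 0.0005, 0], [0, 0, 0], 0.03],
    [[0, 0.0004, 0], [0, 0, 0], 0.03],
    [[0, 0, 0], [0, 0, 0], 0.03]
  ]
}}

```text
time_s: 20.18
position: [0.4536, 0.3224, 0.1544]
tool_rot: [[1.0, 0.001, 0.001], [-0.001, 0.001, 1.0], [0.001, -1.0, 0.001]]
ft_force: [-1.9, -0.7, 6.4]
grip_width: 0.0392
```

Contact. Releasing and rising.

{"name": "carry_out", "arguments": {
  "plan": [
    [[0, -0.0005, 0], [0, 0, 0], 0.04],
    [[0, 0, 0], [0, 0, 0], 0.042],
    [[0, 0, 0], [0, 0, 0], 0.046],
    [[0, 0, 0], [0, 0, 0], 0.055],
    [[0, 0, 0], [0, 0, 0], 0.07],
    [[0, 0, 0], [0, 0, 0], 0.085],
    [[0, 0, 0], [0, 0, 0], 0.085]
  ]
}}

```text
time_s: 21.05
position: [0.4535, 0.3223, 0.1538]
tool_rot: [[1.0, 0.0, 0.001], [-0.001, 0.0, 1.0], [0.0, -1.0, 0.0]]
ft_force: [-0.6, 0.7, 0.6]
grip_width: 0.0848
```

{"name": "carry_out", "arguments": {
  "plan": [
    [[0, -0.02, 0], [0, 0, 0], 0.085],
    [[0, -0.04, 0], [0, 0, 0], 0.085],
    [[0, -0.04, 0], [0, 0, 0], 0.085],
    [[0, -0.05, 0], [0, 0, 0], 0.085],
    [[0.01, 0, -0.04], [0, 0, 0], 0.085],
    [[0.03, 0, -0.05], [0, 0, 0], 0.085],
    [[0.03, 0, -0.05], [0, 0, 0], 0.085],
    [[0.03, 0, -0.04], [0, 0, 0], 0.085]
  ]
}}

```text
time_s: 22.05
position: [0.5541, 0.1403, 0.304]
tool_rot: [[1.0, 0.0, 0.001], [-0.001, -0.0, 1.0], [0.0, -1.0, -0.0]]
ft_force: [0.4, 0.5, -0.0]
grip_width: 0.0852
```

```bash
python3 - <<'E'
from h import *
p,c,s=shot("wrist","w10"); print(s["position"],s["grip_width"],s["ft_force"])
p2,c2,s2=shot("scene","s10")
E
```

```text
[0.5541 0.1403 0.304 ] 0.08517034552398754 [ 0.4387  0.4525 -0.03  ]
```

View pics/w10.png

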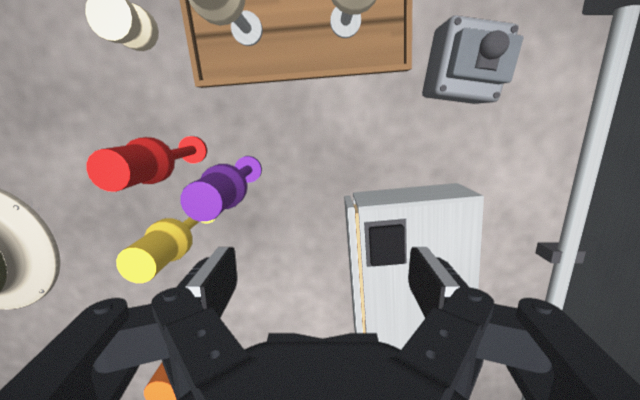

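View pics/s10.png

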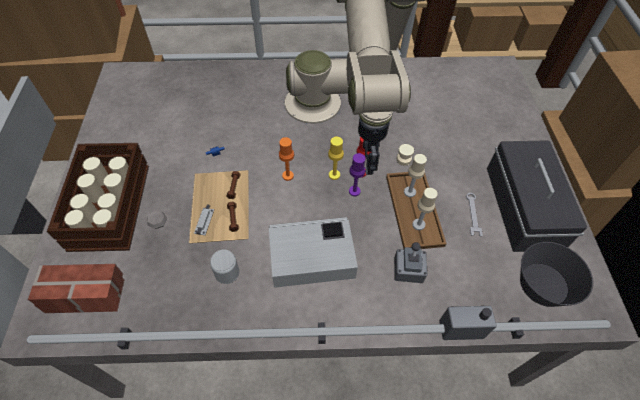

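{"name": "carry_out", "arguments": {
  "plan": [
    [[0.03, 0, -0.03], [0, 0, 0], 0.0],
    [[0.03, 0, -0.03], [0, 0, 0], 0.0],
    [[0.025, 0, -0.035], [0, 0, 0], 0.0],
    [[0, 0.05, 0], [0, 0, 0], 0.0],
    [[0, 0.05, 0], [0, 0, 0], 0.0],
    [[0, 0.05, 0], [0, 0, 0], 0.0],
    [[0, 0.03, 0], [0, 0, 0], 0.0],
    [[0, 0, 0], [0, 0, 0], 0.0]
  ]
}}

```text
time_s: 23.15
position: [0.6372, 0.0478, 0.1219]
tool_rot: [[1.0, -0.005, 0.0], [-0.0, 0.001, 1.0], [-0.005, -1.0, 0.001]]
ft_force: [-0.6, -0.1, 0.4]
grip_width: -0.0004
```

```bash
python3 - <<'E'
from h import *
p,c,s=shot("wrist","w11"); print(s["position"],s["grip_width"],s["ft_force"])
E
```

```text
[0.6372 0.0478 0.1219] -0.0003655500928437452 [-0.5598 -0.0967  0.3561]
```

View pics/w11.png

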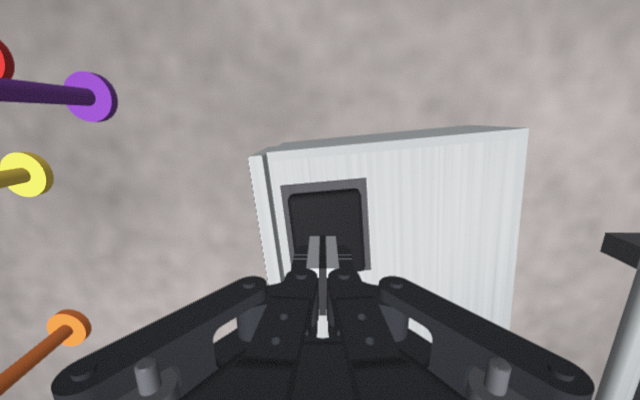

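{"name": "carry_out", "arguments": {
  "plan": [
    [[0, 0.02, -0.002], [0, 0, 0], 0.0],
    [[0, 0.008, 0], [0, 0, 0], 0.0],
    [[0, 0.005, 0], [0, 0, 0], 0.0],
    [[0, 0.005, 0], [0, 0, 0], 0.0],
    [[0, 0.002, 0], [0, 0, 0], 0.0],
    [[0, 0, 0], [0, 0, 0], 0.0]
  ]
}}

```text
time_s: 23.95
position: [0.6387, 0.0452, 0.0843]
tool_rot: [[1.0, 0.001, 0.001], [-0.001, 0.0, 1.0], [0.001, -1.0, 0.0]]
ft_force: [1.6, 1.6, 2.3]
grip_width: 0.0001
```

```bash
python3 - <<'E'
from h import *
p,c,s=shot("scene"); print(s["position"],s["grip_width"],s["ft_force"])
crop(p,100,300,200,440,3,"s12")
E
```

```text
[0.6387 0.0452 0.0843] 5.7335194333307624e-05 [1.5549 1.6291 2.3077]
```

View pics/s12.png

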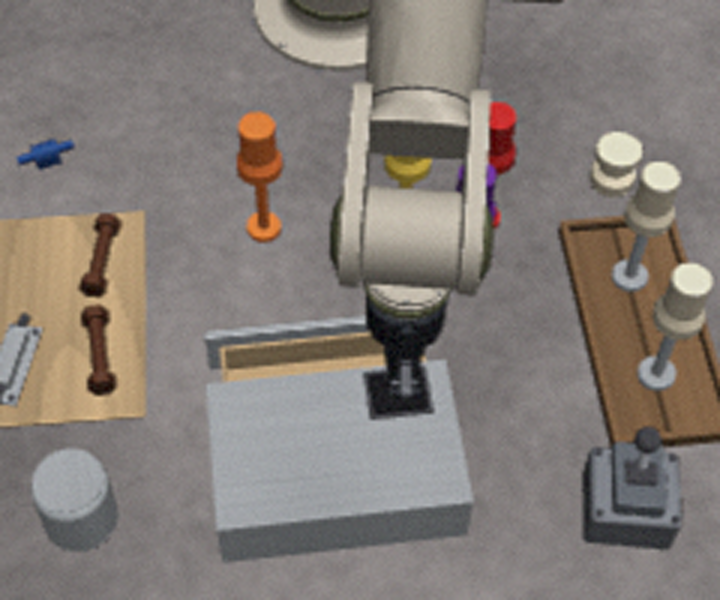

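{"name": "carry_out", "arguments": {
  "plan": [
    [[0, -0.02, 0], [0, 0, 0], 0.0],
    [[0, -0.04, 0], [0, 10.5, 0], 0.0],
    [[0, -0.05, 0], [0, 10.5, 0], 0.04],
    [[0, -0.05, 0], [0, 10.5, 0], 0.06],
    [[0, -0.05, 0], [0, 10.5, 0], 0.06],
    [[0, 0, 0], [0, 10.5, 0], 0.06],
    [[0, 0, 0], [0, 10.5, 0], 0.06],
    [[0, 0, 0], [0, 10.5, 0], 0.06]
  ]
}}

```text
time_s: 25.0
position: [0.6381, 0.0451, 0.2936]
tool_rot: [[0.278, -0.001, 0.961], [-0.961, -0.0, 0.278], [-0.0, -1.0, -0.001]]
ft_force: [0.4, 0.2, -0.2]
grip_width: 0.0604
```

```bash
python3 - <<'E'
from h import *
s=env.observe(); print(s["position"],s["tool_rot"])
T=s["tool_rot"]
print(T.T@(np.array([.50,-.26,.33])-s["position"]))
p2,c2,s2=shot("scene");crop(p2,100,300,200,440,3,"s13")
E
```

```text
[0.6381 0.0451 0.2936] [[ 0.2776 -0.001   0.9607]
 [-0.9607 -0.      0.2776]
 [-0.0002 -1.     -0.0009]]
[ 0.2548 -0.0363 -0.2174]
```

View pics/s13.png

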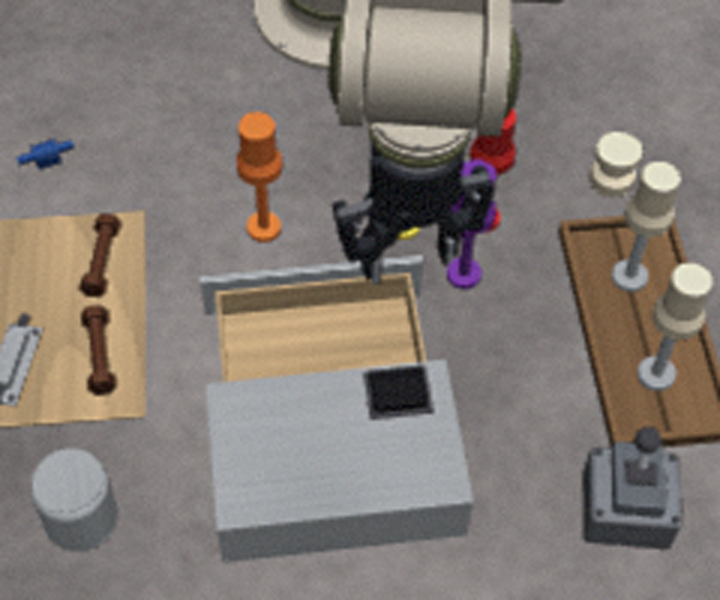

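{"name": "carry_out", "arguments": {
  "plan": [
    [[0, 0, 0], [0, 6.4, 0], 0.06],
    [[0.055, -0.007, -0.0375], [0, 0, 0], 0.06],
    [[0.055, -0.007, -0.0375], [0, 0, 0], 0.06],
    [[0.055, -0.007, -0.0375], [0, 0, 0], 0.06],
    [[0.055, -0.007, -0.0375], [0, 0, 0], 0.06],
    [[0.055, -0.007, -0.0375], [0, 0, 0], 0.06],
    [[0, 0, 0], [0, 0, 0], 0.06],
    [[0, 0, 0], [0, 0, 0], 0.06]
  ]
}}

```text
time_s: 26.05
position: [0.5108, -0.2379, 0.3263]
tool_rot: [[0.176, -0.0, 0.984], [-0.984, 0.001, 0.176], [-0.001, -1.0, -0.0]]
ft_force: [0.6, -0.2, -0.5]
grip_width: 0.0598
```

```bash
python3 - <<'E'
from h import *
p,c,s=shot("wrist","w14"); print(s["position"],s["tool_rot"])
E
```

```text
[ 0.5108 -0.2379  0.3263] [[ 0.1762 -0.0003  0.9844]
 [-0.9844  0.0006  0.1762]
 [-0.0006 -1.     -0.0002]]
```

View pics/w14.png

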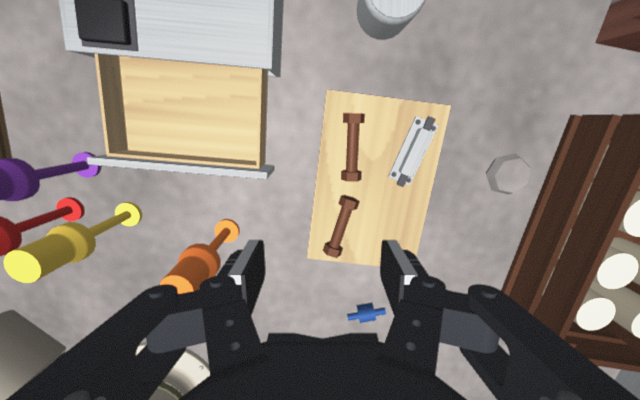

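```bash
python3 - <<'E'
from h import *
p,c,s=shot("wrist")
crop(p,20,270,60,460,2,"c14")
for n,uv,z in [("panel +y",(87,163),.072),("panel -y",(270,174),.072),
 ("b1 far",(353,119),.02),("b1 near",(351,176),.02),("b0 far",(349,203),.02),("b0 near",(333,249),.02),("gl far",(430,123),.022),("gl near",(399,183),.022)]:
    print(n,onz(c,uv,z)[:2])
for n in ["bolt0","gatelatch0","drawer"]:
    for d in env.outline_of(n,p)[:3]:
        m=d["mask"].astype(np.uint8); pts=cv2.findNonZero(m); r=cv2.minAreaRect(pts)
        z={"bolt0":.02,"gatelatch0":.02,"drawer":.07}[n]
        ctr=onz(c,r[0],z); bx=cv2.boxPoints(r); print(n,round(d["conf"],2),d["pixel"],r,ctr[:2])
E
```

```text
panel +y [0.4623 0.0813]
panel -y [ 0.4917 -0.167 ]
b1 far [ 0.5843 -0.2698]
b1 near [ 0.4997 -0.2844]
b0 far [ 0.4561 -0.2903]
b0 near [ 0.3724 -0.2801]
gl far [ 0.599  -0.3829]
gl near [ 0.5026 -0.3604]
bolt0 0.67 [223.4, 340.3] ((340.7091369628906, 225.89881896972656), (19.588043212890625, 62.665313720703125), 19.179006576538086) [ 0.4153 -0.2848]
bolt0 0.55 [147.7, 353.3] ((352.2616271972656, 146.20330810546875), (22.611438751220703, 70.20780944824219), 4.5377726554870605) [ 0.5451 -0.2769]
gatelatch0 0.95 [149.1, 413.2] ((413.79791259765625, 149.54452514648438), (25.738544464111328, 75.14662170410156), 24.443954467773438) [ 0.5569 -0.3702]
drawer 0.96 [115.4, 183.6] ((184.5648193359375, 116.07698059082031), (189.078125, 112.61563873291016), 4.899092674255371) [ 0.548  -0.0461]
```

View pics/c14.png

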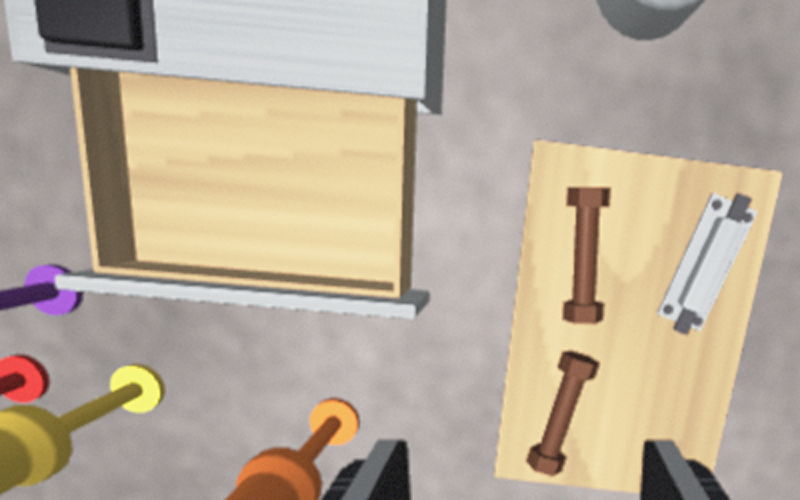

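{"name": "carry_out", "arguments": {
  "plan": [
    [[0.022, 0.02, 0.012], [0, 0, 0], 0.06],
    [[0.022, 0.04, 0.012], [0, 0, 0], 0.06],
    [[0, 0.05, 0], [0, 0, 0], 0.06],
    [[0, 0.05, 0], [0, 0, 0], 0.06],
    [[0, 0.05, 0], [0, 0, 0], 0.06],
    [[0, 0.03, 0], [0, 0, 0], 0.06],
    [[0, 0, 0], [0, 0, 0], 0.05],
    [[0, 0, 0], [0, 0, 0], 0.05]
  ]
}}

```text
time_s: 27.3
position: [0.543, -0.2775, 0.088]
tool_rot: [[0.176, 0.002, 0.984], [-0.984, -0.001, 0.176], [0.002, -1.0, 0.002]]
ft_force: [0.3, 1.3, 0.6]
grip_width: 0.0495
```

```bash
python3 - <<'E'
from h import *
p,c,s=shot("wrist","w15"); print(s["position"],s["tool_rot"][:,2])
E
```

```text
[ 0.543  -0.2775  0.088 ] [0.9845 0.1755 0.0016]
```

View pics/w15.png

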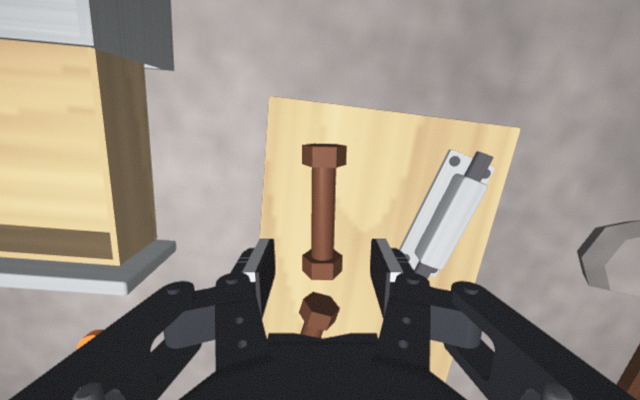

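```bash
python3 - <<'E'
from h import *
p,c,s=shot("wrist")
a=onz(c,(325,156),.022);b=onz(c,(322,263),.022); print(a,b,(a+b)/2,np.linalg.norm(a-b)); print(s["tool_rot"].T@((a+b)/2-s["position"]))
E
```

```text
[ 0.5851 -0.2722  0.022 ] [ 0.5015 -0.285   0.022 ] [ 0.5433 -0.2786  0.022 ] 0.08460127660529675
[ 0.0008  0.0663 -0.    ]
```

{"name": "carry_out", "arguments": {
  "plan": [
    [[0, 0.02, 0], [0, 0, 0], 0.04],
    [[0, 0.03, 0], [0, 0, 0], 0.04],
    [[0, 0.018, 0], [0, 0, 0], 0.04],
    [[0, 0.008, 0], [0, 0, 0], 0.04],
    [[0, 0, 0], [0, 0, 0], 0.04]
  ]
}}

```text
time_s: 28.02
position: [0.5424, -0.2776, 0.0111]
tool_rot: [[0.175, 0.001, 0.985], [-0.985, -0.001, 0.175], [0.001, -1.0, 0.001]]
ft_force: [0.5, 0.2, 0.8]
grip_width: 0.04
```

{"name": "carry_out", "arguments": {
  "plan": [
    [[0, 0, 0], [0, 0, 0], 0.03],
    [[0, 0, 0], [0, 0, 0], 0.02],
    [[0, 0, 0], [0, 0, 0], 0.012],
    [[0, 0, 0], [0, 0, 0], 0.01],
    [[0, 0, 0], [0, 0, 0], 0.01]
  ],
  "force": 50
}}

```text
time_s: 28.65
position: [0.5425, -0.2777, 0.0115]
tool_rot: [[0.175, 0.001, 0.985], [-0.985, -0.001, 0.175], [0.001, -1.0, 0.001]]
ft_force: [-0.7, 0.3, 6.6]
grip_width: 0.0158
```

{"name": "carry_out", "arguments": {
  "plan": [
    [[0, -0.005, 0], [0, 0, 0], 0.01],
    [[0, -0.02, 0], [0, 0, 0], 0.01],
    [[0, -0.03, 0], [0, 0, 0], 0.01],
    [[0, -0.04, 0], [0, 0, 0], 0.01],
    [[0, -0.02, 0], [0, 0, 0], 0.01],
    [[0, 0, 0], [0, 0, 0], 0.01]
  ]
}}

```text
time_s: 29.4
position: [0.5424, -0.2776, 0.1266]
tool_rot: [[0.175, 0.002, 0.985], [-0.985, -0.001, 0.175], [0.002, -1.0, 0.002]]
ft_force: [-0.4, 0.2, -2.3]
grip_width: 0.0159
```

```bash
python3 - <<'E'
from h import *
p,c,s=shot("wrist","w16"); print(s["position"],s["grip_width"],s["ft_force"])
y=np.radians(6.0); ex=np.array([np.cos(y),np.sin(y)]); ey=np.array([-ex[1],ex[0]])
d=np.array([.477,-.043])+.083*ex
for o in (.06,0,-.06): print(o,d-.013*ex+o*ey)
E
```

```text
[ 0.5424 -0.2776  0.1266] 0.015879326354135446 [-0.365   0.2031 -2.3215]
0.06 [0.5403 0.024 ]
0 [ 0.5466 -0.0357]
-0.06 [ 0.5529 -0.0954]
```

View pics/w16.png

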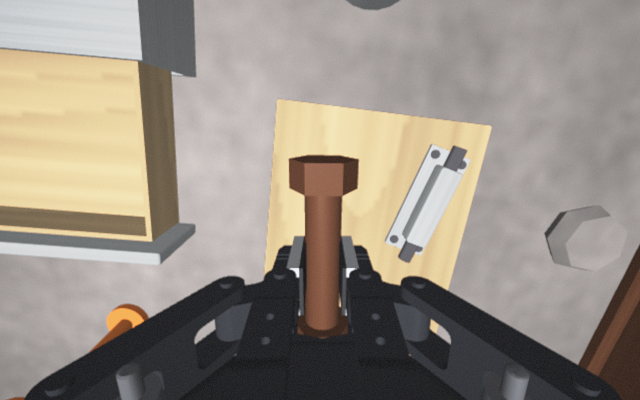

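{"name": "carry_out", "arguments": {
  "plan": [
    [[0, -0.005, 0], [0, 4.1, 0], 0.01],
    [[-0.05, 0, 0.005], [0, 0, 0], 0.01],
    [[-0.05, 0, 0.005], [0, 0, 0], 0.01],
    [[-0.05, 0, 0.005], [0, 0, 0], 0.01],
    [[-0.05, 0, 0.005], [0, 0, 0], 0.01],
    [[-0.05, 0, 0.005], [0, 0, 0], 0.01],
    [[-0.05, 0, 0.005], [0, 0, 0], 0.01],
    [[0, 0, 0], [0, 0, 0], 0.01]
  ]
}}

```text
time_s: 30.45
position: [0.5396, 0.0272, 0.129]
tool_rot: [[0.108, -0.003, 0.994], [-0.994, 0.001, 0.108], [-0.001, -1.0, -0.003]]
ft_force: [0.4, -1.2, -2.3]
grip_width: 0.0161
```

```bash
python3 - <<'E'
from h import *
p,c,s=shot("wrist","w17"); print(s["position"],s["tool_rot"][:,2],s["grip_width"],s["ft_force"])
p2,c2,s2=shot("scene");crop(p2,140,300,240,440,4,"s17")
E
```

```text
[0.5396 0.0272 0.129 ] [ 0.9941  0.1082 -0.003 ] 0.016098156416318225 [ 0.3692 -1.1829 -2.345 ]
```

View pics/w17.png

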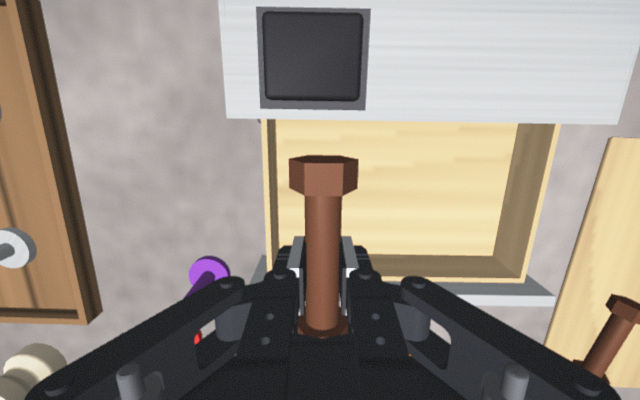

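View pics/s17.png

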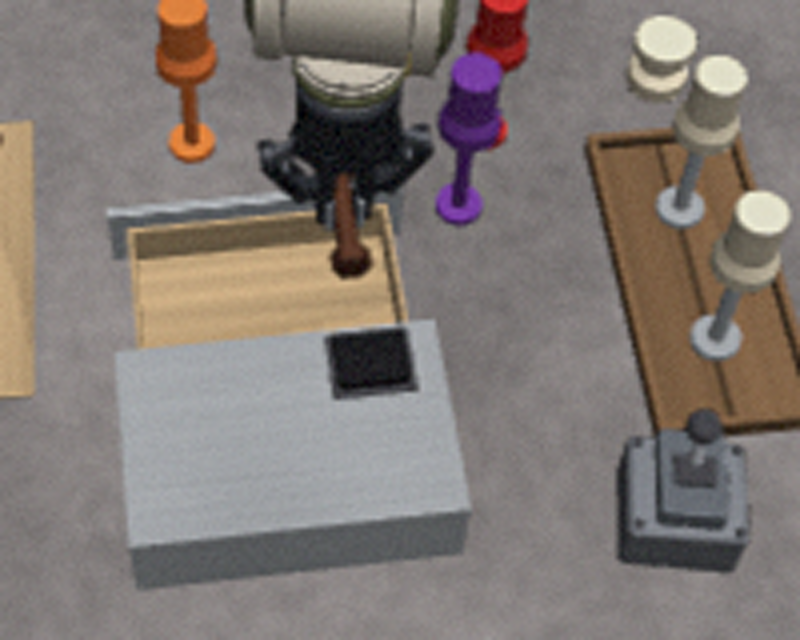

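```bash
python3 - <<'E'
from h import *
p,c,s=shot("wrist"); print(s["position"])
crop(p,90,320,220,640,1.9,"c17")
f=lambda uv,z:(s["tool_rot"].T@(onz(c,uv,z)-s["position"]))[[0,2]]
for n,uv,z in [("case edge l",(230,118),.078),("case edge r",(615,123),.078),("left wall outer",(262,122),.054),("left wall inner",(276,122),.054),("right wall inner",(529,274),.054),("right wall inner far",(550,124),.054),("panel outer r",(553,303),.072),("panel inner r",(545,281),.072),("inner floor near r",(500,255),.012),("floor right far",(517,124),.012)]:
    print(n,f(uv,z))
E
```

```text
[0.5403 0.0243 0.1294]
case edge l [-0.0592  0.0684]
case edge r [0.1879 0.0655]
left wall outer [-0.0436  0.0656]
left wall inner [-0.0335  0.0656]
right wall inner [ 0.173  -0.0571]
right wall inner far [0.1644 0.0643]
panel outer r [ 0.1827 -0.0724]
panel inner r [ 0.1723 -0.0528]
inner floor near r [ 0.1738 -0.0606]
floor right far [0.1676 0.0634]
```

View pics/c17.png

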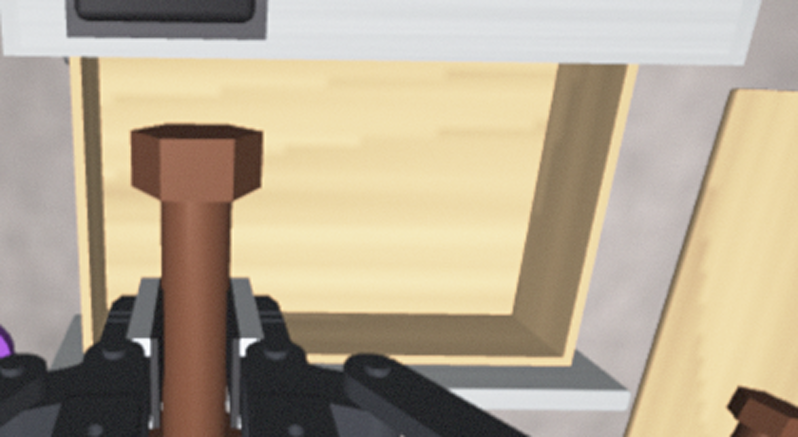

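{"name": "carry_out", "arguments": {
  "plan": [
    [[0.006, 0.01, 0.002], [0, 0, 0], 0.01],
    [[0, 0.03, 0], [0, 0, 0], 0.01],
    [[0, 0.03, 0], [0, 0, 0], 0.01],
    [[0, 0.02, 0], [0, 0, 0], 0.01],
    [[0, 0.01, 0], [0, 0, 0], 0.01],
    [[0, 0.006, 0], [0, 0, 0], 0.01],
    [[0, 0.003, 0], [0, 0, 0], 0.01],
    [[0, 0, 0], [0, 0, 0], 0.01]
  ]
}}

```text
time_s: 31.6
position: [0.5436, 0.0183, 0.0218]
tool_rot: [[0.104, 0.001, 0.995], [-0.995, -0.0, 0.104], [0.0, -1.0, 0.001]]
ft_force: [0.0, 0.9, -2.5]
grip_width: 0.016
```

{"name": "carry_out", "arguments": {
  "plan": [
    [[0, 0.001, 0], [0, 0, 0], 0.01],
    [[0, 0.001, 0], [0, 0, 0], 0.01],
    [[0, 0, 0], [0, 0, 0], 0.01]
  ]
}}

```text
time_s: 31.98
position: [0.5434, 0.0184, 0.0196]
tool_rot: [[0.104, 0.0, 0.995], [-0.995, -0.0, 0.104], [0.0, -1.0, 0.0]]
ft_force: [-0.4, 0.4, -2.3]
grip_width: 0.0157
```

{"name": "carry_out", "arguments": {
  "plan": [
    [[0, 0.001, 0], [0, 0, 0], 0.01],
    [[0, 0.001, 0], [0, 0, 0], 0.01],
    [[0, 0, 0], [0, 0, 0], 0.01]
  ]
}}

```text
time_s: 32.35
position: [0.5434, 0.0183, 0.0175]
tool_rot: [[0.104, 0.0, 0.995], [-0.995, -0.0, 0.104], [0.0, -1.0, 0.0]]
ft_force: [0.1, 0.7, -2.4]
grip_width: 0.0159
```

{"name": "carry_out", "arguments": {
  "plan": [
    [[0, 0.0008, 0], [0, 0, 0], 0.01],
    [[0, 0.0007, 0], [0, 0, 0], 0.01],
    [[0, 0, 0], [0, 0, 0], 0.01]
  ]
}}

```text
time_s: 32.72
position: [0.5444, 0.0184, 0.0173]
tool_rot: [[0.104, 0.003, 0.995], [-0.995, -0.0, 0.104], [0.001, -1.0, 0.003]]
ft_force: [-1.2, 1.2, 9.9]
grip_width: 0.0162
```

{"name": "carry_out", "arguments": {
  "plan": [
    [[0, -0.001, 0], [0, 0, 0], 0.018],
    [[0, 0, 0], [0, 0, 0], 0.026],
    [[0, 0, 0], [0, 0, 0], 0.034],
    [[0, 0, 0], [0, 0, 0], 0.034],
    [[0, -0.02, 0], [0, 0, 0], 0.034],
    [[0, -0.05, 0], [0, 0, 0], 0.034],
    [[0, -0.05, 0], [0, 0, 0], 0.04],
    [[0, -0.03, 0], [0, 0, 0], 0.05]
  ]
}}

```text
time_s: 33.72
position: [0.5438, 0.0183, 0.1695]
tool_rot: [[0.104, 0.003, 0.995], [-0.995, -0.001, 0.104], [0.001, -1.0, 0.003]]
ft_force: [-0.0, -0.3, -0.5]
grip_width: 0.0502
```

```bash
python3 - <<'E'
from h import *
p,c,s=shot("wrist","w18"); print(s["position"],s["tool_rot"][:,2],s["grip_width"],s["ft_force"])
E
```

```text
[0.5438 0.0183 0.1695] [0.9946 0.104  0.0028] 0.05024773989835845 [-0.011  -0.2941 -0.5074]
```

View pics/w18.png

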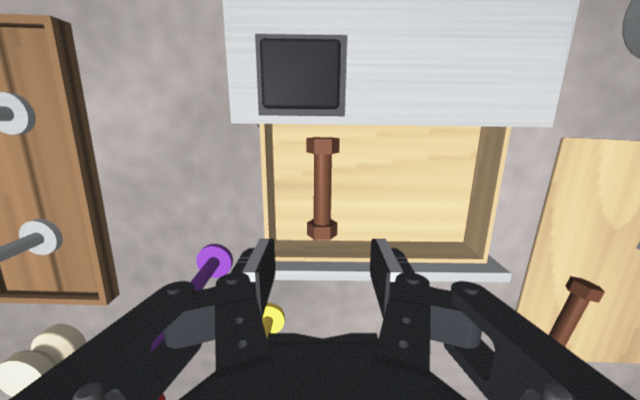

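{"name": "carry_out", "arguments": {
  "plan": [
    [[0, 0, 0], [0, 9, 0], 0.05],
    [[0, 0, 0], [0, 9, 0], 0.05],
    [[0.054, 0, 0.0127], [0, 0, 0], 0.05],
    [[0.054, 0, 0.0127], [0, 0, 0], 0.05],
    [[0.054, 0, 0.0127], [0, 0, 0], 0.05],
    [[0.054, 0, 0.0127], [0, 0, 0], 0.05],
    [[0.054, 0, 0.0127], [0, 0, 0], 0.05],
    [[0.054, 0, 0.0127], [0, 0, 0], 0.05]
  ]
}}

```text
time_s: 34.78
position: [0.5501, -0.3162, 0.1666]
tool_rot: [[-0.209, -0.0, 0.978], [-0.978, 0.0, -0.209], [-0.0, -1.0, -0.0]]
ft_force: [-0.4, -0.0, 0.1]
grip_width: 0.0501
```

{"name": "carry_out", "arguments": {
  "plan": [
    [[0.053, 0.01, 0.0127], [0, 0, 0], 0.05],
    [[0, 0.03, 0], [0, 0, 0], 0.05],
    [[0, 0.02, 0], [0, 0, 0], 0.05],
    [[0, 0, 0], [0, 0, 0], 0.05]
  ]
}}

```text
time_s: 35.28
position: [0.5511, -0.3685, 0.1051]
tool_rot: [[-0.209, -0.003, 0.978], [-0.978, 0.003, -0.209], [-0.002, -1.0, -0.003]]
ft_force: [-0.3, -0.1, -0.1]
grip_width: 0.0499
```

```bash
python3 - <<'E'
from h import *
p,c,s=shot("wrist","w19"); print(s["position"],s["tool_rot"][:,2],s["grip_width"],s["ft_force"])
E
```

```text
[ 0.5511 -0.3685  0.1051] [ 0.978  -0.2087 -0.0033] 0.04993141333455374 [-0.2634 -0.1134 -0.1034]
```

View pics/w19.png

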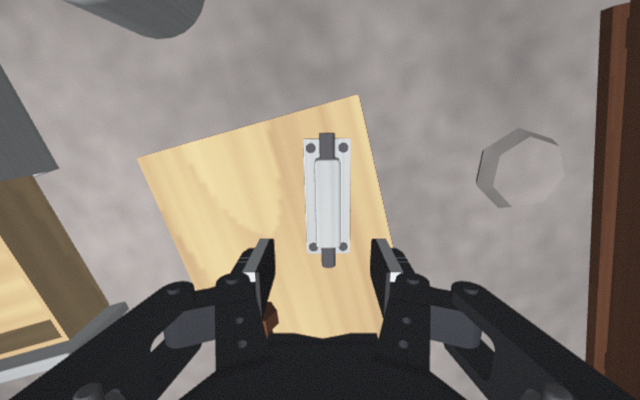

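```bash
python3 - <<'E'
from h import *
p,c,s=shot("wrist"); print(s["position"])
f=lambda uv,z:(s["tool_rot"].T@(onz(c,uv,z)-s["position"]))[[0,2]]
for uv,z in [((327,134),.022),((328.5,266),.022),((327,159),.032),((328,248),.032),((302,140),.012),((350,139),.012),((305,254),.012),((349,252),.012)]: print(uv,f(uv,z))
p2,c2,s2=shot("scene");crop(p2,140,300,160,340,4,"s19")
E
```

```text
[ 0.5516 -0.3688  0.1067]
(327, 134) [0.0036 0.0566]
(328.5, 266) [ 0.0055 -0.0551]
(327, 159) [0.0035 0.039 ]
(328, 248) [ 0.0047 -0.0334]
(302, 140) [-0.0162  0.0514]
(350, 139) [0.0221 0.0522]
(305, 254) [-0.0154 -0.0487]
(349, 252) [ 0.0239 -0.0467]
```

View pics/s19.png

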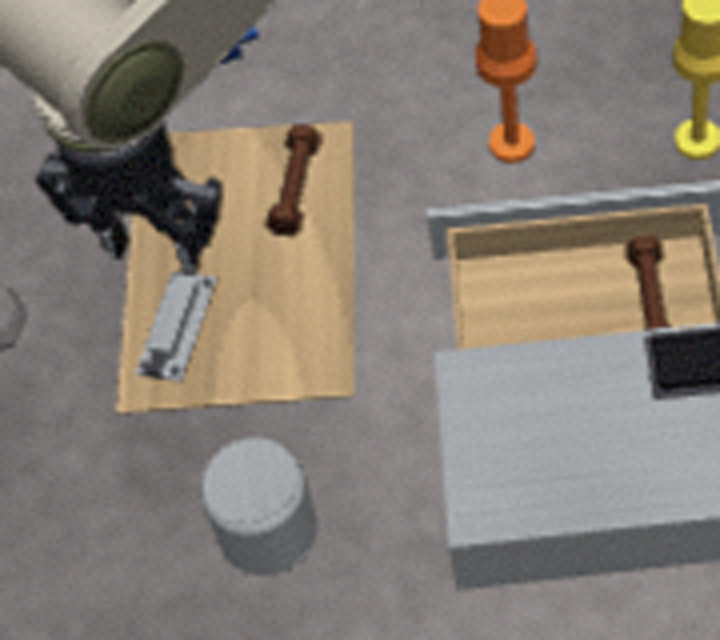

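{"name": "carry_out", "arguments": {
  "plan": [
    [[0.004, 0.02, 0.001], [0, 1, 0], 0.045],
    [[0, 0.03, 0], [0, 0, 0], 0.04],
    [[0, 0.025, 0], [0, 0, 0], 0.04],
    [[0, 0.01, 0], [0, 0, 0], 0.04],
    [[0, 0.0055, 0], [0, 0, 0], 0.04],
    [[0, 0, 0], [0, 0, 0], 0.04]
  ]
}}

```text
time_s: 36.17
position: [0.5522, -0.3733, 0.0172]
tool_rot: [[-0.225, 0.001, 0.974], [-0.974, -0.001, -0.225], [0.001, -1.0, 0.001]]
ft_force: [-0.4, 0.5, 0.3]
grip_width: 0.0398
```

{"name": "carry_out", "arguments": {
  "plan": [
    [[0, 0, 0], [0, 0, 0], 0.03],
    [[0, 0, 0], [0, 0, 0], 0.022],
    [[0, 0, 0], [0, 0, 0], 0.012],
    [[0, 0, 0], [0, 0, 0], 0.01],
    [[0, 0, 0], [0, 0, 0], 0.01]
  ],
  "force": 60
}}

```text
time_s: 36.8
position: [0.5522, -0.3733, 0.0174]
tool_rot: [[-0.225, 0.001, 0.974], [-0.974, -0.001, -0.225], [0.001, -1.0, 0.001]]
ft_force: [-1.4, -0.1, 6.3]
grip_width: 0.0185
```

{"name": "carry_out", "arguments": {
  "plan": [
    [[0, -0.005, 0], [0, 0, 0], 0.01],
    [[0, -0.02, 0], [0, 0, 0], 0.01],
    [[0, -0.03, 0], [0, -4, 0], 0.01],
    [[0, -0.04, 0], [0, -10, 0], 0.01],
    [[0, -0.02, 0], [0, -5, 0], 0.01],
    [[0, 0, 0], [0, 0, 0], 0.01]
  ]
}}

```text
time_s: 37.55
position: [0.5522, -0.3733, 0.1327]
tool_rot: [[0.103, 0.002, 0.995], [-0.995, -0.002, 0.103], [0.002, -1.0, 0.002]]
ft_force: [0.5, 0.1, -1.8]
grip_width: 0.0184
```

{"name": "carry_out", "arguments": {
  "plan": [
    [[-0.03, 0, 0.003], [0, 0, 0], 0.01],
    [[-0.05, 0, 0.005], [0, 0, 0], 0.01],
    [[-0.05, 0, 0.005], [0, 0, 0], 0.01],
    [[-0.05, 0, 0.005], [0, 0, 0], 0.01],
    [[-0.05, 0, 0.005], [0, 0, 0], 0.01],
    [[-0.05, 0, 0.005], [0, 0, 0], 0.01],
    [[-0.05, 0, 0.004], [0, 0, 0], 0.01],
    [[0, 0, 0], [0, 0, 0], 0.01]
  ]
}}

```text
time_s: 38.55
position: [0.5483, -0.0383, 0.1302]
tool_rot: [[0.106, -0.003, 0.994], [-0.994, 0.001, 0.106], [-0.002, -1.0, -0.003]]
ft_force: [0.6, -1.2, -1.8]
grip_width: 0.0181
```

```bash
python3 - <<'E'
from h import *
env.get_image("side")
p,c,s=shot("wrist","w20"); print(s["position"],s["tool_rot"][:,2],s["grip_width"],s["ft_force"])
E
```

```text
[ 0.5487 -0.0401  0.1303] [ 0.9945  0.1047 -0.0022] 0.018652718092207192 [-0.3177  0.0729 -1.3141]
```

View pics/w20.png

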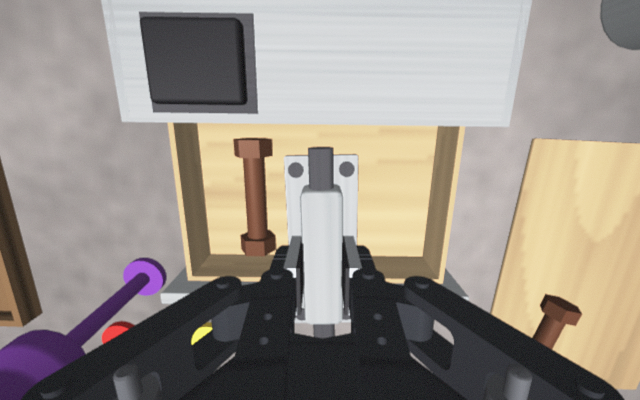

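{"name": "carry_out", "arguments": {
  "plan": [
    [[0, 0.02, 0], [0, 0, 0], 0.01],
    [[0, 0.03, 0], [0, 0, 0], 0.01],
    [[0, 0.03, 0], [0, 0, 0], 0.01],
    [[0, 0.015, 0], [0, 0, 0], 0.01],
    [[0, 0.007, 0], [0, 0, 0], 0.01],
    [[0, 0.003, 0], [0, 0, 0], 0.01],
    [[0, 0.001, 0], [0, 0, 0], 0.01],
    [[0, 0, 0], [0, 0, 0], 0.01]
  ]
}}

```text
time_s: 39.65
position: [0.5497, -0.0415, 0.026]
tool_rot: [[0.104, 0.001, 0.995], [-0.995, -0.0, 0.104], [0.0, -1.0, 0.001]]
ft_force: [-0.6, 0.1, -1.8]
grip_width: 0.0183
```

{"name": "carry_out", "arguments": {
  "plan": [
    [[0, 0.001, 0], [0, 0, 0], 0.01],
    [[0, 0.001, 0], [0, 0, 0], 0.01],
    [[0, 0.0007, 0], [0, 0, 0], 0.01],
    [[0, 0, 0], [0, 0, 0], 0.01]
  ]
}}

```text
time_s: 40.15
position: [0.5497, -0.0415, 0.0233]
tool_rot: [[0.104, 0.001, 0.995], [-0.995, -0.0, 0.104], [0.0, -1.0, 0.001]]
ft_force: [-1.1, 0.8, 4.6]
grip_width: 0.0183
```

{"name": "carry_out", "arguments": {
  "plan": [
    [[0, 0, 0], [0, 0, 0], 0.02],
    [[0, 0, 0], [0, 0, 0], 0.026],
    [[0, 0, 0], [0, 0, 0], 0.034],
    [[0, 0, 0], [0, 0, 0], 0.034],
    [[0, -0.02, 0], [0, 0, 0], 0.034],
    [[0, -0.05, 0], [0, 0, 0], 0.034],
    [[0, -0.05, 0], [0, 0, 0], 0.04],
    [[0, -0.03, 0], [0, 0, 0], 0.05]
  ]
}}

```text
time_s: 41.15
position: [0.5498, -0.0416, 0.1753]
tool_rot: [[0.104, 0.003, 0.995], [-0.995, -0.001, 0.104], [0.001, -1.0, 0.003]]
ft_force: [-0.2, 0.1, -0.3]
grip_width: 0.0499
```

```bash
python3 - <<'E'
from h import *
p,c,s=shot("wrist","w21"); print(s["position"],s["tool_rot"][:,2],s["grip_width"],s["ft_force"])
for uv in [(530,300),(567,240)]: print(onz(c,uv,.02))
E
```

```text
[ 0.5498 -0.0416  0.1753] [0.9946 0.1039 0.0027] 0.0499251996052789 [-0.1629  0.1256 -0.2689]
[ 0.439  -0.2985  0.02  ]
[ 0.5174 -0.3166  0.02  ]
```

View pics/w21.png

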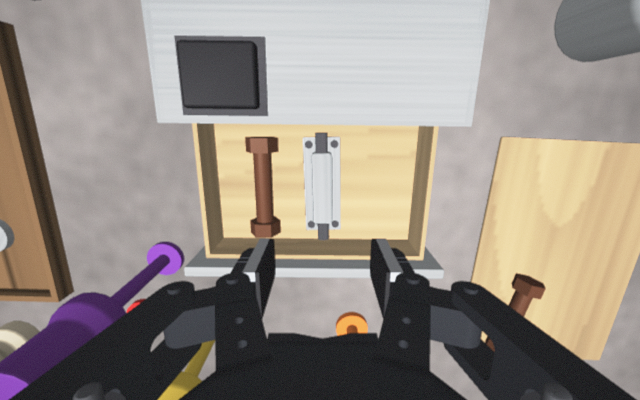

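{"name": "carry_out", "arguments": {
  "plan": [
    [[0, 0, 0], [0, 6.5, 0], 0.05],
    [[0, 0, 0], [0, 6.5, 0], 0.05],
    [[0.05, 0, 0], [0, 0, 0], 0.05],
    [[0.05, 0, 0], [0, 0, 0], 0.05],
    [[0.05, 0, -0.02], [0, 0, 0], 0.05],
    [[0.05, 0, -0.03], [0, 0, 0], 0.05],
    [[0.05, 0, -0.03], [0, 0, 0], 0.05],
    [[0.008, 0.01, -0.025], [0, 0, 0], 0.05]
  ]
}}

```text
time_s: 42.2
position: [0.4122, -0.2873, 0.1628]
tool_rot: [[-0.126, 0.001, 0.992], [-0.992, -0.001, -0.126], [0.001, -1.0, 0.001]]
ft_force: [0.2, 0.9, -0.2]
grip_width: 0.0497
```

{"name": "carry_out", "arguments": {
  "plan": [
    [[0, 0.03, 0], [0, 0, 0], 0.05],
    [[0, 0.03, 0], [0, 0, 0], 0.05],
    [[0, 0, 0], [0, 0, 0], 0.05]
  ]
}}

```text
time_s: 42.58
position: [0.4128, -0.284, 0.1013]
tool_rot: [[-0.123, -0.003, 0.992], [-0.992, 0.003, -0.123], [-0.003, -1.0, -0.003]]
ft_force: [0.0, 0.4, 0.0]
grip_width: 0.0499
```

```bash
python3 - <<'E'
from h import *
env.get_image("side")
p,c,s=shot("wrist","w22"); print(s["position"],s["tool_rot"][:,2],s["grip_width"],s["ft_force"])
E
```

```text
[ 0.4135 -0.2845  0.1027] [ 0.9925 -0.1225 -0.0011] 0.049502921793728644 [-0.0759  0.0898 -0.6338]
```

View pics/w22.png

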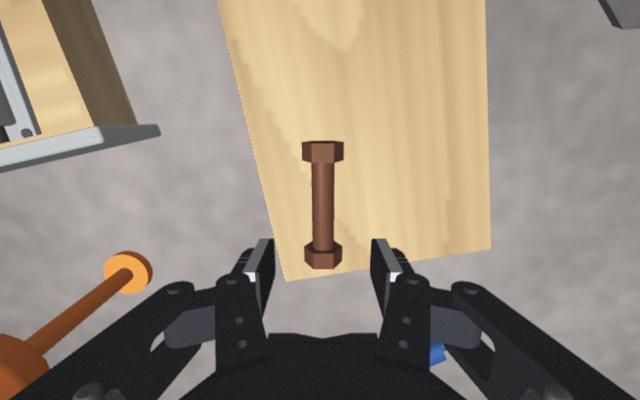

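{"name": "carry_out", "arguments": {
  "plan": [
    [[0, 0.02, 0], [0, 0, 0], 0.04],
    [[0, 0.03, 0], [0, 0, 0], 0.04],
    [[0, 0.025, 0], [0, 0, 0], 0.04],
    [[0, 0.011, 0], [0, 0, 0], 0.04],
    [[0, 0.0055, 0], [0, 0, 0], 0.04],
    [[0, 0, 0], [0, 0, 0], 0.04]
  ]
}}

```text
time_s: 43.42
position: [0.4139, -0.285, 0.0119]
tool_rot: [[-0.122, 0.001, 0.992], [-0.992, -0.001, -0.122], [0.001, -1.0, 0.001]]
ft_force: [0.1, 1.0, -0.6]
grip_width: 0.0399
```

{"name": "carry_out", "arguments": {
  "plan": [
    [[0, 0, 0], [0, 0, 0], 0.03],
    [[0, 0, 0], [0, 0, 0], 0.02],
    [[0, 0, 0], [0, 0, 0], 0.012],
    [[0, 0, 0], [0, 0, 0], 0.01],
    [[0, 0, 0], [0, 0, 0], 0.01]
  ],
  "force": 50
}}

```text
time_s: 44.05
position: [0.4138, -0.2848, 0.0119]
tool_rot: [[-0.122, 0.001, 0.992], [-0.992, -0.001, -0.122], [0.001, -1.0, 0.001]]
ft_force: [1.1, 0.4, 5.7]
grip_width: 0.0161
```

{"name": "carry_out", "arguments": {
  "plan": [
    [[0, -0.005, 0], [0, 0, 0], 0.01],
    [[0, -0.02, 0], [0, 0, 0], 0.01],
    [[0, -0.03, 0], [0, -4, 0], 0.01],
    [[0, -0.04, 0], [0, -5, 0], 0.01],
    [[0, -0.025, 0], [0, -4, 0], 0.01],
    [[0, 0, 0], [0, 0, 0], 0.01]
  ]
}}

```text
time_s: 44.8
position: [0.414, -0.2851, 0.1327]
tool_rot: [[0.103, 0.002, 0.995], [-0.995, -0.003, 0.103], [0.003, -1.0, 0.002]]
ft_force: [-0.3, 0.0, -2.6]
grip_width: 0.0163
```

{"name": "carry_out", "arguments": {
  "plan": [
    [[-0.02, 0, 0.02], [0, 0, 0], 0.01],
    [[-0.03, 0, 0.03], [0, 0, 0], 0.01],
    [[-0.04, 0, 0.04], [0, 0, 0], 0.01],
    [[-0.04, 0, 0.04], [0, 0, 0], 0.01],
    [[-0.038, 0, 0.03], [0, 0, 0], 0.01],
    [[0, 0, 0], [0, 0, 0], 0.01],
    [[0, 0, 0], [0, 0, 0], 0.01]
  ]
}}

```text
time_s: 45.68
position: [0.5546, -0.101, 0.13]
tool_rot: [[0.103, -0.002, 0.995], [-0.995, 0.001, 0.103], [-0.001, -1.0, -0.002]]
ft_force: [0.1, 0.1, -2.2]
grip_width: 0.0158
```

```bash
python3 - <<'E'
from h import *
p,c,s=shot("wrist","w23"); print(s["position"],s["tool_rot"][:,2],s["grip_width"],s["ft_force"])
E
```

```text
[ 0.5546 -0.101   0.13  ] [ 0.9947  0.1032 -0.0023] 0.01581289749317537 [ 0.1274  0.0506 -2.1519]
```

View pics/w23.png

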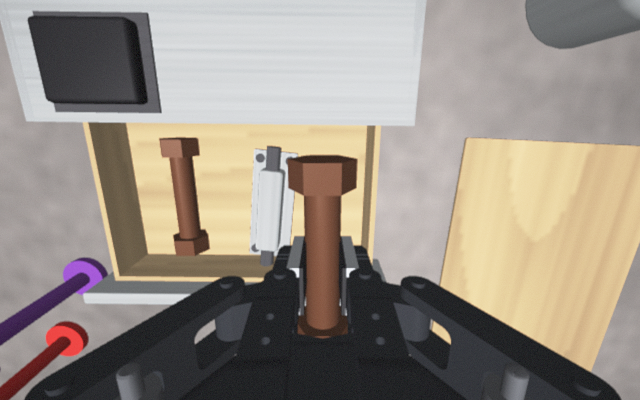

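```bash
python3 - <<'E'
from h import *
p,c,s=shot("wrist"); print(s["position"])
f=lambda uv,z:(s["tool_rot"].T@(onz(c,uv,z)-s["position"]))[[0,2]]
for uv,z in [((366,140),.054),((377,140),.054),((372,210),.054),((290,165),.018),((282,250),.018),((320,122),.078)]: print(uv,f(uv,z))
crop(p,110,300,200,420,3.5,"c23")
E
```

```text
[ 0.5546 -0.1015  0.1304]
(366, 140) [0.0322 0.0528]
(377, 140) [0.0403 0.0528]
(372, 210) [ 0.0392 -0.0014]
(290, 165) [-0.0285  0.0285]
(282, 250) [-0.0385 -0.0532]
(320, 122) [-0.0015  0.066 ]
```

View pics/c23.png

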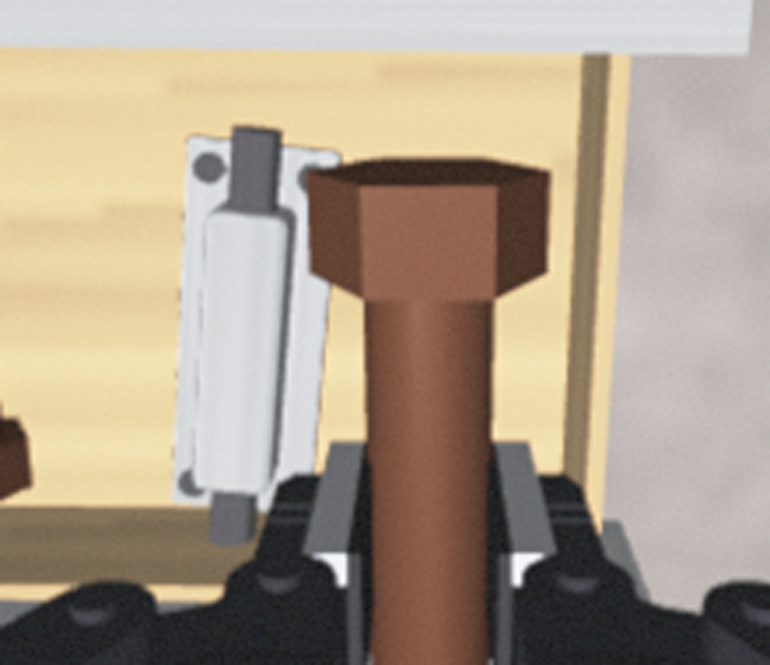

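{"name": "carry_out", "arguments": {
  "plan": [
    [[0, 0.02, 0], [0, 0, 0], 0.01],
    [[0, 0.03, 0], [0, 0, 0], 0.01],
    [[0, 0.03, 0], [0, 0, 0], 0.01],
    [[0, 0.015, 0], [0, 0, 0], 0.01],
    [[0, 0.01, 0], [0, 0, 0], 0.01],
    [[0, 0.004, 0], [0, 0, 0], 0.01],
    [[0, 0.002, 0], [0, 0, 0], 0.01],
    [[0, 0, 0], [0, 0, 0], 0.01]
  ]
}}

```text
time_s: 46.78
position: [0.5555, -0.101, 0.0208]
tool_rot: [[0.104, 0.001, 0.995], [-0.995, -0.0, 0.104], [0.0, -1.0, 0.001]]
ft_force: [-0.1, 0.0, -2.0]
grip_width: 0.016
```

{"name": "carry_out", "arguments": {
  "plan": [
    [[0, 0.001, 0], [0, 0, 0], 0.01],
    [[0, 0.001, 0], [0, 0, 0], 0.01],
    [[0, 0.0008, 0], [0, 0, 0], 0.01],
    [[0, 0, 0], [0, 0, 0], 0.01]
  ]
}}

```text
time_s: 47.28
position: [0.5555, -0.1009, 0.0179]
tool_rot: [[0.104, 0.001, 0.995], [-0.995, -0.0, 0.104], [0.0, -1.0, 0.001]]
ft_force: [-0.9, 0.7, 3.9]
grip_width: 0.0163
```

{"name": "carry_out", "arguments": {
  "plan": [
    [[0, 0, 0], [0, 0, 0], 0.02],
    [[0, 0, 0], [0, 0, 0], 0.024],
    [[0, 0, 0], [0, 0, 0], 0.027],
    [[0, 0, 0], [0, 0, 0], 0.027],
    [[0, -0.02, 0], [0, 0, 0], 0.027],
    [[0, -0.05, 0], [0, 0, 0], 0.027],
    [[0, -0.05, 0], [0, 0, 0], 0.027],
    [[0, -0.04, 0], [0, 0, 0], 0.027]
  ]
}}

```text
time_s: 48.28
position: [0.5553, -0.101, 0.1796]
tool_rot: [[0.104, 0.001, 0.995], [-0.995, -0.001, 0.104], [0.001, -1.0, 0.001]]
ft_force: [0.5, 0.1, -0.3]
grip_width: 0.027
```

```bash
python3 - <<'E'
from h import *
p,c,s=shot("wrist","w24"); print(s["position"],s["tool_rot"][:,2],s["grip_width"],s["ft_force"])
p2,c2,s2=shot("scene"); crop(p2,100,300,180,460,2.8,"s24")
E
```

```text
[ 0.5553 -0.101   0.1796] [0.9946 0.1039 0.0013] 0.027041613397354915 [ 0.4656  0.0647 -0.2656]
```

View pics/w24.png

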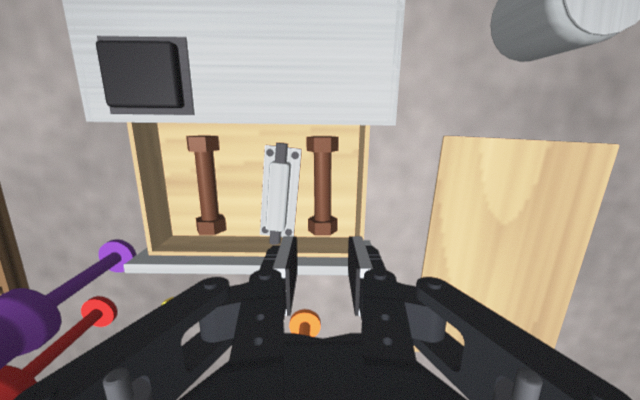

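View pics/s24.png

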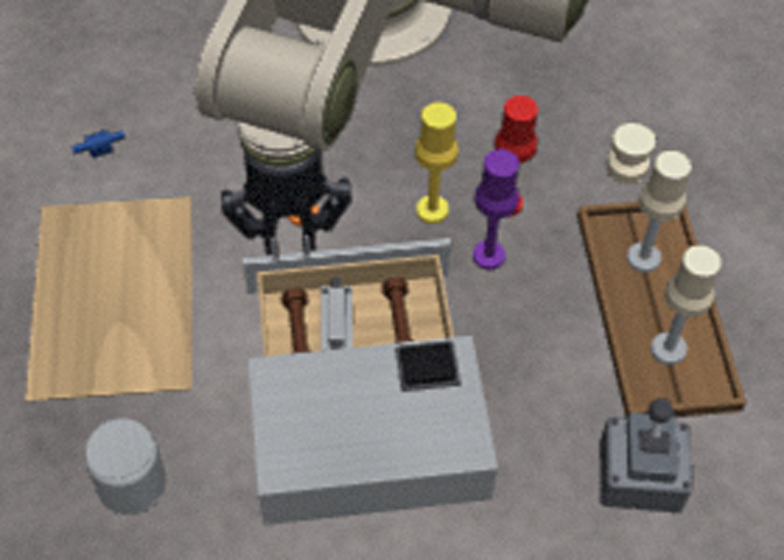

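{"name": "carry_out", "arguments": {
  "plan": [
    [[-0.0375, -0.03, 0], [0, 0, 0], 0.0],
    [[-0.0375, 0, -0.02], [0, 0, 0], 0.0],
    [[0, 0, -0.04], [0, 0, 0], 0.0],
    [[0, 0, -0.04], [0, 0, 0], 0.0],
    [[0, 0, -0.003], [0, 0, 0], 0.0],
    [[0, 0, 0], [0, 0, 0], 0.0],
    [[0, 0.05, 0], [0, 0, 0], 0.0],
    [[0, 0, 0], [0, 0, 0], 0.0]
  ]
}}

```text
time_s: 49.38
position: [0.4443, -0.0366, 0.1552]
tool_rot: [[0.104, -0.006, 0.995], [-0.995, 0.002, 0.104], [-0.003, -1.0, -0.006]]
ft_force: [-0.1, 0.4, 0.6]
grip_width: 0.0001
```

```bash
python3 - <<'E'
from h import *
p,c,s=shot("wrist","w25"); print(s["position"],s["tool_rot"][:,2],s["grip_width"],s["ft_force"])
p2,c2,s2=shot("scene"); crop(p2,100,300,180,460,2.8,"s25")
E
```

```text
[ 0.4443 -0.0366  0.1552] [ 0.9946  0.104  -0.006 ] 0.00010719520734305765 [-0.1383  0.4047  0.6124]
```

View pics/w25.png

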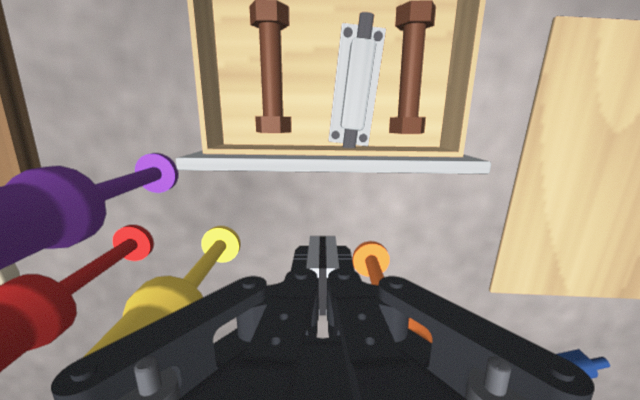

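View pics/s25.png

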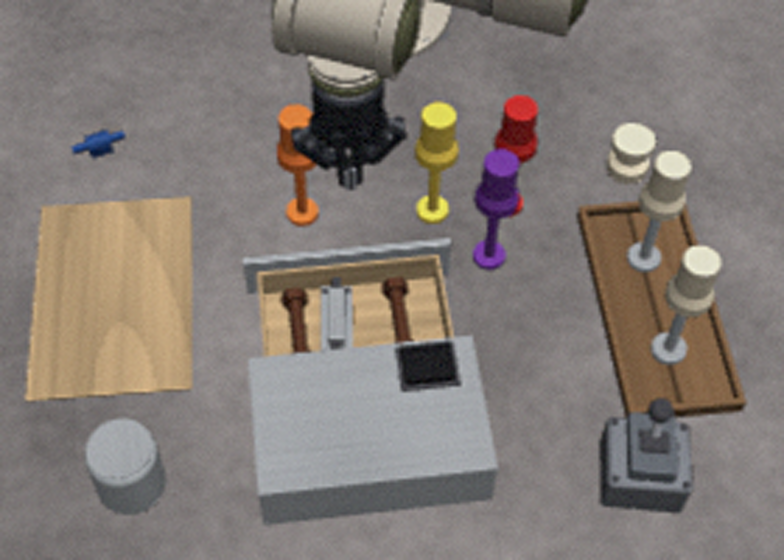

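{"name": "carry_out", "arguments": {
  "plan": [
    [[0, 0.02, 0.004], [0, 0, 0], 0.0],
    [[0, 0.03, 0], [0, 0, 0], 0.0],
    [[0, 0.03, 0], [0, 0, 0], 0.0],
    [[0, 0.02, 0], [0, 0, 0], 0.0],
    [[0, 0.01, 0], [0, 0, 0], 0.0],
    [[0, 0, 0], [0, 0, 0], 0.0]
  ]
}}

```text
time_s: 50.22
position: [0.4497, -0.0369, 0.048]
tool_rot: [[0.104, 0.001, 0.995], [-0.995, -0.0, 0.104], [0.0, -1.0, 0.001]]
ft_force: [-0.2, 1.2, -0.3]
grip_width: -0.0001
```

```bash
python3 - <<'E'
from h import *
p,c,s=shot("wrist","w26"); print(s["position"],s["tool_rot"][:,2],s["grip_width"],s["ft_force"])
p2,c2,s2=shot("scene"); crop(p2,100,300,180,460,2.8,"s26")
E
```

```text
[ 0.4497 -0.0369  0.048 ] [0.9946 0.1039 0.0008] -0.00011115331030278795 [-0.1879  1.1567 -0.3412]
```

View pics/w26.png

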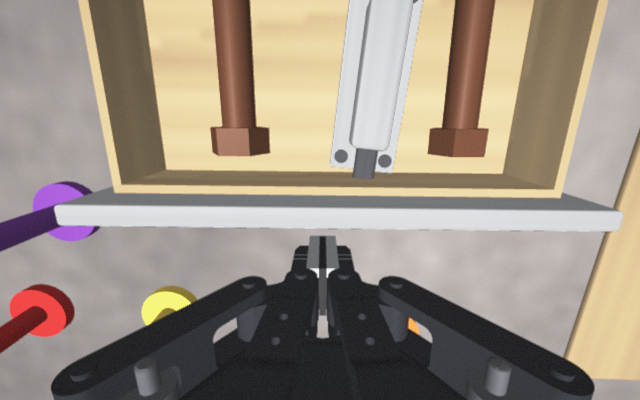

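View pics/s26.png

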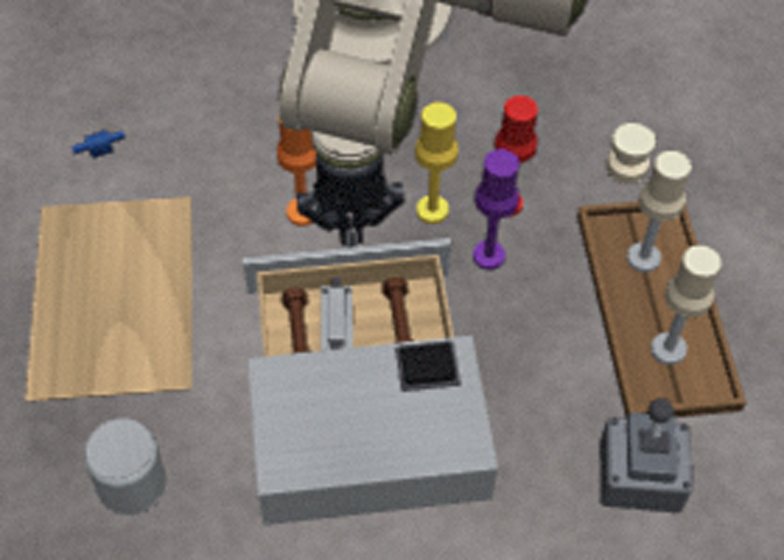

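{"name": "carry_out", "arguments": {
  "plan": [
    [[0, 0.008, 0], [0, 0, 0], 0.0],
    [[0, 0, 0.006], [0, 0, 0], 0.0],
    [[0, 0, 0.006], [0, 0, 0], 0.0],
    [[0, 0, 0.006], [0, 0, 0], 0.0],
    [[0, 0, 0.01], [0, 0, 0], 0.0],
    [[0, 0, 0.012], [0, 0, 0], 0.0],
    [[0, 0, 0.012], [0, 0, 0], 0.0],
    [[0, 0, 0.012], [0, 0, 0], 0.0]
  ]
}}

```text
time_s: 51.32
position: [0.5135, -0.03, 0.0395]
tool_rot: [[0.104, -0.0, 0.995], [-0.995, -0.0, 0.104], [0.0, -1.0, -0.0]]
ft_force: [-3.5, -3.1, 0.9]
grip_width: -0.0002
```

{"name": "carry_out", "arguments": {
  "plan": [
    [[0, 0, 0.012], [0, 0, 0], 0.0],
    [[0, 0, 0.012], [0, 0, 0], 0.0],
    [[0, 0, 0.012], [0, 0, 0], 0.0],
    [[0, 0, 0.012], [0, 0, 0], 0.0],
    [[0, 0, 0.01], [0, 0, 0], 0.0],
    [[0, 0, 0.006], [0, 0, 0], 0.0],
    [[0, 0, 0], [0, 0, 0], 0.0]
  ]
}}

```text
time_s: 52.2
position: [0.5768, -0.0233, 0.0394]
tool_rot: [[0.104, -0.0, 0.995], [-0.995, -0.0, 0.104], [0.0, -1.0, -0.0]]
ft_force: [-4.1, -4.4, 0.6]
grip_width: 0.0003
```

```bash
python3 - <<'E'
from h import *
p,c,s=shot("wrist","w27"); print(s["position"],s["tool_rot"][:,2],s["grip_width"],s["ft_force"])
p2,c2,s2=shot("scene"); crop(p2,100,300,180,460,2.8,"s27")
E
```

```text
[ 0.5768 -0.0233  0.0394] [ 0.9946  0.104  -0.0003] 0.0003205364809863079 [-4.1155 -4.391   0.6013]
```

View pics/w27.png

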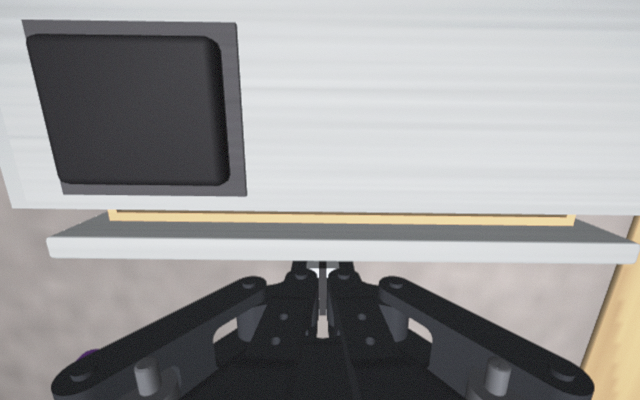

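View pics/s27.png

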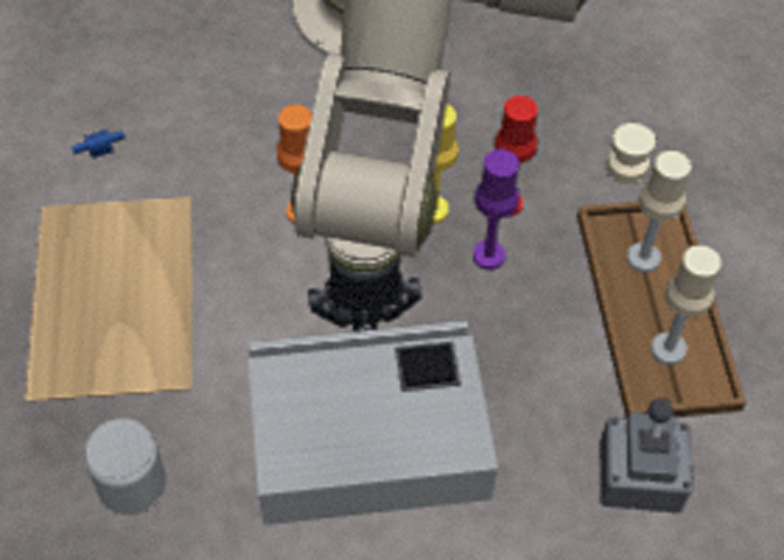

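{"name": "carry_out", "arguments": {
  "plan": [
    [[0, 0, 0.003], [0, 0, 0], 0.0],
    [[0, 0, 0.003], [0, 0, 0], 0.0],
    [[0, 0, 0.002], [0, 0, 0], 0.0],
    [[0, 0, 0], [0, 0, 0], 0.0]
  ]
}}

```text
time_s: 52.8
position: [0.5849, -0.0223, 0.0395]
tool_rot: [[0.104, 0.001, 0.995], [-0.995, 0.0, 0.104], [-0.0, -1.0, 0.001]]
ft_force: [-0.2, -0.9, 0.5]
grip_width: 0.0001
```

{"name": "carry_out", "arguments": {
  "plan": [
    [[0, 0, 0.002], [0, 0, 0], 0.0],
    [[0, 0, 0.001], [0, 0, 0], 0.0],
    [[0, 0, 0], [0, 0, 0], 0.0]
  ]
}}

```text
time_s: 53.18
position: [0.5871, -0.022, 0.0394]
tool_rot: [[0.104, -0.001, 0.995], [-0.995, 0.0, 0.104], [-0.0, -1.0, -0.001]]
ft_force: [-3.5, 1.0, 1.6]
grip_width: 0.0004
```

{"name": "carry_out", "arguments": {
  "plan": [
    [[0, 0, 0.001], [0, 0, 0], 0.0],
    [[0, 0, 0.001], [0, 0, 0], 0.0],
    [[0, 0, 0], [0, 0, 0], 0.0]
  ]
}}

```text
time_s: 53.55
position: [0.5893, -0.0218, 0.0394]
tool_rot: [[0.104, -0.0, 0.995], [-0.995, 0.0, 0.104], [-0.0, -1.0, -0.0]]
ft_force: [-3.2, 0.5, 0.3]
grip_width: 0.0001
```

{"name": "carry_out", "arguments": {
  "plan": [
    [[0, 0, 0.001], [0, 0, 0], 0.0],
    [[0, 0, 0.001], [0, 0, 0], 0.0],
    [[0, 0, 0.001], [0, 0, 0], 0.0],
    [[0, 0, 0], [0, 0, 0], 0.0]
  ]
}}

```text
time_s: 54.05
position: [0.5903, -0.0217, 0.0394]
tool_rot: [[0.104, -0.005, 0.995], [-0.995, 0.0, 0.104], [-0.001, -1.0, -0.005]]
ft_force: [-11.7, -1.5, 5.7]
grip_width: -0.0001
```

{"name": "carry_out", "arguments": {
  "plan": [
    [[0, 0, 0.001], [0, 0, 0], 0.0],
    [[0, 0, 0], [0, 0, 0], 0.0],
    [[0, 0, 0], [0, 0, 0], 0.0]
  ]
}}

```text
time_s: 54.42
position: [0.5904, -0.0217, 0.0394]
tool_rot: [[0.104, -0.007, 0.995], [-0.995, -0.0, 0.104], [-0.001, -1.0, -0.007]]
ft_force: [-17.4, -2.8, 9.5]
grip_width: 0.0001
```

{"name": "carry_out", "arguments": {
  "plan": [
    [[0, 0, -0.003], [0, 0, 0], 0.0],
    [[0, 0, -0.006], [0, 0, 0], 0.0],
    [[0, 0, -0.02], [0, 0, 0], 0.0],
    [[0, 0, -0.03], [0, 0, 0], 0.0],
    [[0, -0.03, 0], [0, 0, 0], 0.0],
    [[0, -0.05, 0], [0, 0, 0], 0.0],
    [[0, -0.05, 0], [0, 0, 0], 0.0],
    [[0, -0.05, 0], [0, 0, 0], 0.0]
  ]
}}

```text
time_s: 55.42
position: [0.535, -0.0279, 0.2217]
tool_rot: [[0.104, 0.003, 0.995], [-0.995, -0.001, 0.104], [0.001, -1.0, 0.003]]
ft_force: [1.0, 0.1, 0.8]
grip_width: -0.0003
```

```bash
python3 - <<'E'
from h import *
p,c,s=shot("wrist","w28"); print(s["position"],s["tool_rot"][:,2],s["grip_width"],s["ft_force"])
p2,c2,s2=shot("scene","s28f"); crop(p2,100,300,180,460,2.8,"s28")
E
```

```text
[ 0.535  -0.0279  0.2217] [0.9946 0.1039 0.0026] -0.00025993146661545166 [0.9713 0.0506 0.8239]
```

View pics/w28.png

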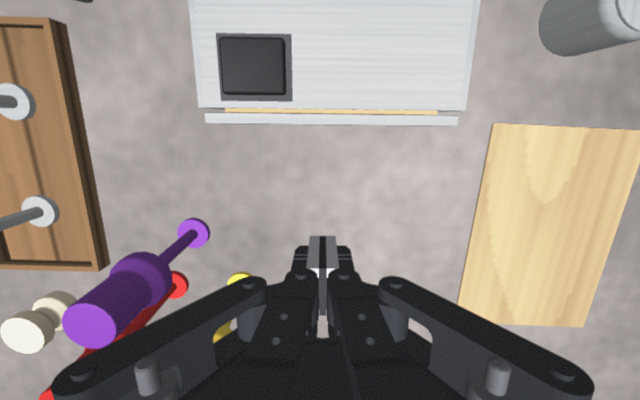

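View pics/s28.png

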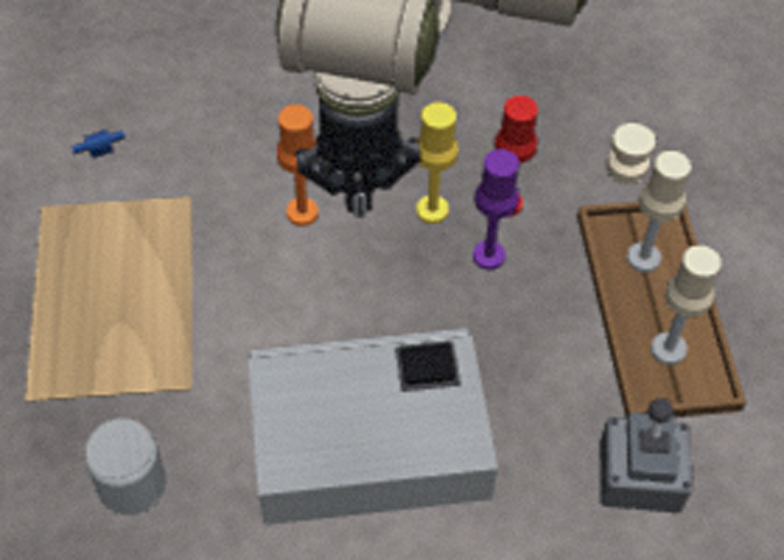

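```bash
python3 - <<'E'
from h import *
p,c,s=shot("wrist")
a=onz(c,(205,123),.072);b=onz(c,(457,125.5),.072);print(a,b,(a+b)/2)
p2,c2,s2=shot("side"); crop(p2,100,330,200,480,2.8,"side28")
E
```

```text
[0.5899 0.0926 0.072 ] [ 0.6135 -0.1545  0.072 ] [ 0.6017 -0.031   0.072 ]
```

View pics/side28.png

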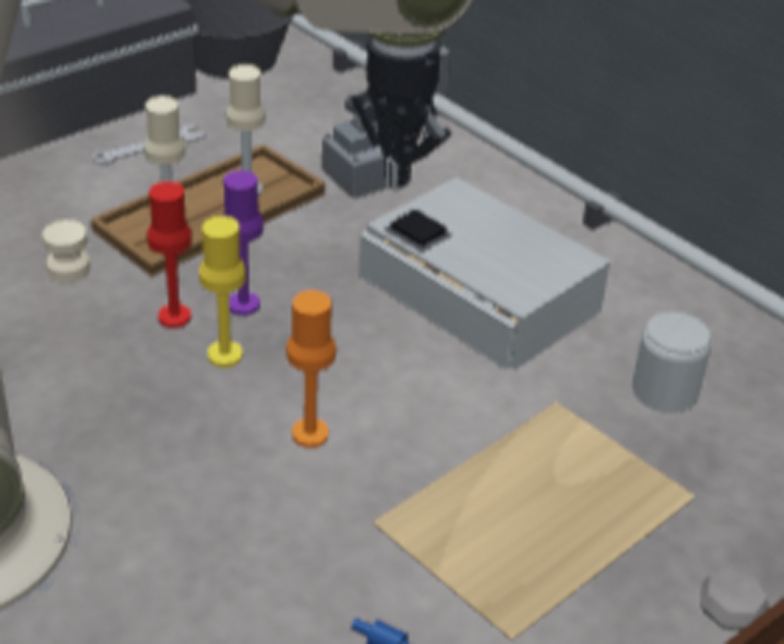

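View pics/s28f.png

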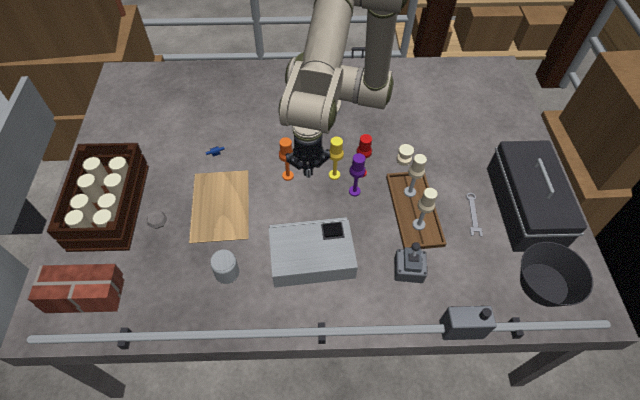

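{"name": "carry_out", "arguments": {
  "plan": [
    [[0, -0.02, 0], [0, 0, 0], 0.0],
    [[0, 0, 0], [0, 0, 0], 0.0],
    [[0, 0, 0], [0, 0, 0], 0.0],
    [[0, 0, 0], [0, 0, 0], 0.0],
    [[0, 0, 0], [0, 0, 0], 0.0],
    [[0, 0, 0], [0, 0, 0], 0.0]
  ]
}}

```text
time_s: 56.38
position: [0.5345, -0.0277, 0.2393]
tool_rot: [[0.104, -0.0, 0.995], [-0.995, 0.0, 0.104], [-0.0, -1.0, -0.0]]
ft_force: [0.0, -0.5, 0.0]
grip_width: 0.0002
```

```bash
python3 - <<'E'
from h import *
p2,c2,s2=shot("scene"); crop(p2,100,300,180,460,2.8,"s29"); print(s2["time_s"])
E
```

```text
56.375
```

View pics/s29.png

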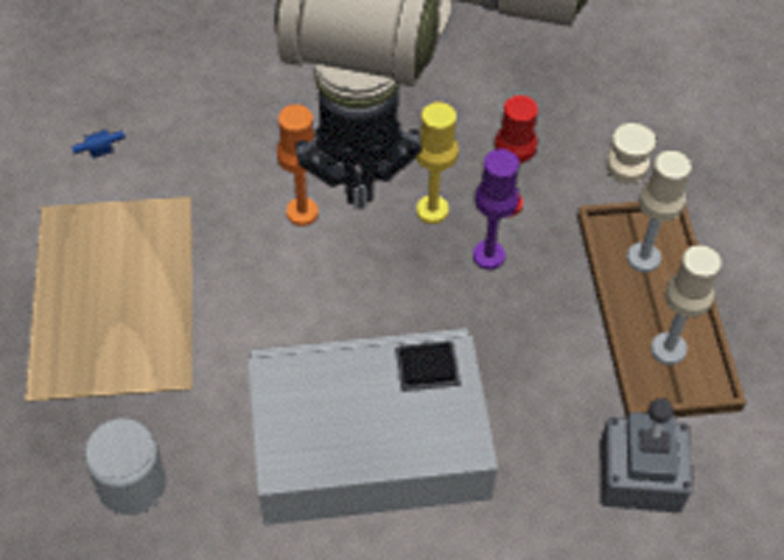

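```bash
python3 -c "
from rig import env; print(env.close_job())"
```

```text
the job is handed in; nothing more can be done
None
```

The job is handed in at 56 s of the 210 s allowed, with every step done in the order asked.

- **Insulators:** the two cream ones stand upright in the plank tray.
- **Drawer:** I pressed the black latch and the drawer sprang out. Both axle bolts and the one gate latch went into it flat and side by side, and I pushed it shut to the stop.

**Last checks:**
- About 2 s after I let go, the drawer was still shut. Its front measured within about 3 mm of where it started, close to the 2 mm camera calibration.
- The board was empty. The look-alikes, the bystanders and the toggle switch looked unmoved by eye, though I did not measure them.
- The largest push was about 17 N at the drawer stop.

No check failed or disagreed.

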